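Book a lifting pad back into stock

TASK

Book the loose lifting pad back into stock: set it down upright (do not drop it) in the one free bay of the green tray, marked yellow, leaving the five pads already there where they stand. Then press the red step button of the blue stock counter, one full press and release for each step, until 6 shows in its window, because six pads are now in. The counter cannot be turned back, so stop at 6, and touch nothing at the end.

Things in the scene. Friction and masses are not known exactly. Their poses are not given: they have to be found in the camera images.
- pad_mid (a point): The loose lifting pad, standing spigot up on the table: black rubber disc 52 mm across and 18 mm high at the bottom, bright steel spigot 22 mm across rising from its centre to 60 mm. About 0.35 kg (0.25 to 0.5). The point is at its centre, 30 mm above its underside; z is up along the spigot. Grip it by the spigot (18 to 60 mm above the underside).
- pad: The same loose pad; origin at the centre of its underside.
- free_bay: The free bay of the tray: its floor carries a yellow 46 mm square. Origin at the centre of the bay's floor, 4 mm above the table, z up, x and y along the bay's sides. The bay is 68 mm square, its ribs and rim stand 10 mm above the floor; neighbouring bays' centres are 72 mm away along x and y.
- tray: Green steel tray, 148 (x) by 220 (y) by 14 mm high, fixed, with six bays in 2 rows (x) of 3 (y). Origin at the centre of its underside.
- stock0_mid (a point): One of the five pads already in the tray (same shape as the loose one), loose in its bay. The point is at its centre, 30 mm above its underside.
- stock1_mid (a point): One of the five pads already in the tray (same shape as the loose one), loose in its bay. The point is at its centre, 30 mm above its underside.
- stock2_mid (a point): One of the five pads already in the tray (same shape as the loose one), loose in its bay. The point is at its centre, 30 mm above its underside.
- stock3_mid (a point): One of the five pads already in the tray (same shape as the loose one), loose in its bay. The point is at its centre, 30 mm above its underside.
- stock4_mid (a point): One of the five pads already in the tray (same shape as the loose one), loose in its bay. The point is at its centre, 30 mm above its underside.
- button_top (a point): Centre of the top face of the red step button, 32 mm across, on the sloping front of the counter; it moves with the button. Its z axis points out of the button along its travel, leaning 40 degrees from vertical towards the counter's front (the robot's side); its y axis is level. Press against z with closed fingertips, the tool tilted along this line, because the carrying handle hangs above.
- handle_mid (a point): Middle of the counter's round steel carrying handle, 12 mm thick and 92 mm wide along y, fixed: it crosses above the button, about 80 mm higher and 26 mm farther back than the top of the button.
- button (a joint): How far the button is pressed, 0 (out) to 0.012 m (hard stop, 8 mm still standing out of the face); it springs out when let go. Takes 1.5 N at first, about 3 N towards the end. One press of more than 9 mm and a release to under 1 mm moves the drum one step; holding it in does nothing more.
- drum (a joint): Angle of the number drum inside the counter: 0 to 5.65 rad, 0.6283 rad a step, so figure k shows at 0.6283 k (0 to 9; 6 at 3.770). It only moves forward with the button, clicks into each figure, never comes back and stops at 9. It starts at 1, 2 or 3.
- counter: Blue stock counter, fixed: 200 (x) by 100 (y) by 104 mm high. Origin under its middle; front edge 95 mm towards -x, back 105 mm towards +x. The clear window (28 by 34 mm) in its flat top, 50 mm behind the origin, shows the drum's figure between red marks: black, 20 mm high on white, 6 on a green face, upright as seen from the counter's front.
Mind the look-alikes: they are no part of the job. What is shaped like the pad but purple is not meant. Leave any pink look-alike of the counter alone.

How it is judged:
On the way, in this order (a step that is already met when the one before it is completed fails the run):
1. the loose pad stands in the free bay, released (horizontal distance between pad_mid and free_bay below 0.013 m and z of pad_mid in the frame of free_bay below 0.034 m and angle between pad_mid's own z axis and vertical below 0.1 rad and contact force between the fingers and pad below 0.05 N), for 0.2 s.
2. the drum shows 6 and the button is out again (value of joint drum between 3.5698 and 3.9698 rad and value of joint button below 0.003 m), for 0.2 s.
At the end, for the whole second after the job is handed in: The pad stands upright (within 0.1 rad) on the floor of the free bay (its centre within 13 mm of the bay's centre, underside within 4 mm of the floor), released and at rest; the drum rests within 0.2 rad of figure 6; the button is out (pressed under 3 mm) (all of step 1 and all of step 2 and linear speed of pad below 0.02 m/s and velocity of joint drum below 0.1 rad/s); the robot touches nothing.
It fails at once if a pad already in stock is moved by more than 20 mm (distance of any of stock0_mid, stock1_mid, stock2_mid, stock3_mid, stock4_mid from where it was at the start of the episode above 0.02 m).
It fails at once if a pad already in stock is tipped by more than 0.35 rad (angle between any of stock0_mid, stock1_mid, stock2_mid, stock3_mid, stock4_mid's own z axis and vertical above 0.35 rad).
It fails at once if the pad is dropped or thrown (free fall of more than about 18 mm) (linear speed of pad above 0.6 m/s and contact force between the fingers and pad below 0.01 N).
It fails at once if the button is pressed before the pad is in its bay (value of joint button above 0.008 m and horizontal distance between pad_mid and free_bay above 0.02 m).
It also fails if it takes over 54 s, if anything falls off the work surface, if the arm or the gripper's body presses on something with over 40 N, if the wrist force passes 120 N, or if a joint passes its speed limit or range.

ROBOT

A 7-joint arm with a two-finger parallel gripper is mounted at the origin on the work surface. World frame = base frame: x ahead of the robot, y to its left, z up, the work surface at z = 0. Lengths are in m, angles in rad, forces in N, time in s.
With the tool pointing down it reaches from about 0.425 to 0.875 m from the base axis. Payload 8.4 kg.
Tool frame: the origin (TCP) lies at the very end of the fingers, on their centre line; the grasp point (between the pads) lies 19 mm behind it; x points along the fingers, y is the direction in which the jaws open and shut, and the axes are right-handed (so a half turn about x gives the same grasp; the last joint's range is limited). The gripper opens to 85 mm and grips with 20 to 120 N. Pads are 22 mm wide; open, the fingers measure 114 mm over their backs; the gripper's body (76 mm by 85 mm) begins 54 mm behind the grasp point. The pads swing forward as they close: fully open they stand 13 mm farther back than shut.
Start: joints at [1.071, 0.333, 0.04, 1.465, -0.013, 1.343, -0.059], TCP at [0.254, -0.598, 0.231] pointing down, gripper open.
Joint ranges: [-2.58, 2.58], [-0.38, 2.09], [-1.3, 1.39], [0.25, 2.4], [-1.5, 4.64], [0.08, 2.09], [-2.65, 2.65]. Speed limits (rad/s): [2.22, 2.22, 2.79, 2.79, 3.14, 3.14, 3.14].

INTERFACE

Orientations are given as a unit quaternion [x, y, z, w].
In Python, from workcell import ctrl gives the robot as it stands.
- The arm moves only by the tool play_rows, never from a script. Its argument "steps" is a list of rows, each a list of 5 numbers: the shift along the tool's x, y, z in m, then the turn about the tool's x in rad, then the opening, from 0 (shut) to 1 (fully open). A call has 1 to 8 rows; each row shifts and turns the commanded pose from where the row before left it, along the tool's axes as they then stand; what a row does not reach is not made up. A row lasts 1/12 s, in which the tool goes at most 41.7 mm and 7.16 degrees, less where a joint would pass 70% of its speed; a pose out of reach is approached as far as the arm can. A call is refused whole if a number of a shift passes 0.0417 or a number of a turn 0.125, either way. A call with a gripper value outside its range is refused whole. The fingers move at their own pace and stop on an object; "squeeze" is the grip in N (left out, the last holds). Time passes only in rows, so rows that do not move let the fingers close. It gives the time, the measured TCP pose, the force and the opening at its end, in the units of the state.
- ctrl.observe(): the state, without advancing time (a new reading comes with each control period).
- ctrl.capture(name): name is "side" or "top" or "wrist"; returns the picture (480x640x3 uint8, red, green, blue); there is no depth.
- ctrl.get_calibration(name): a dict with "camera_matrix" (3x3 intrinsics, pixels), "world_from_camera" (4x4, takes a point from camera to world coordinates); the wrist camera has in their place "T_tool_cam" (4x4, takes a point from camera to tool coordinates, whose origin is the TCP and whose axes are the tool frame's). Camera axes: x right, y up, looking along -z (the intrinsics and any distortion apply to the point x, -y, -z); pixel columns grow to the right and rows downward; lengths in m; the calibration is good to about 2 mm. The wrist camera is an equidistant fisheye: a pixel r from the principal point sees the ray r / f radians off the axis. A picture is of the moment at which its call begins: read the wrist's pose just before it. get_calibration takes no time and is no camera call.
- ctrl.job_done(): hands the job in, once; it reports no verdict.
The state is a dict: "t": time; "joint_positions": joint angles; "qd": joint speeds; "effort": joint torques, N m; "eef_pos": TCP position; "orientation": TCP orientation; "ft_force": force on the tool from outside, world axes, zero at the start; "ft_torque": the same for the moment, N m; "grip_width": finger opening in m.
Only numpy, scipy, OpenCV 4.12 (cv2) and the standard library are available. Lean on these libraries where they do the work, as an engineer would, in place of code of your own. Each camera call takes 0.05 s, during which the arm holds its last target.

## Working session

There is one attempt and no reset: what is moved stays moved. The work goes in short steps, Python scripts to look and compute and a tool call to move; the robot and the scene stay as the last step left them, time stands still between calls to the robot, and variables do not carry over. Pictures are saved under pics/ and viewed, and the job is handed in when it is done.

Besides the shell and the picture viewer there is one more tool, called after ">>>" as name(argument=value, ...) on one line, values as JSON. play_rows: Moves the arm, as the interface text tells. Its arguments: {"type":"object","properties":{"steps":{"type":"array","items":{"type":"array","items":{"type":"number"}}},"squeeze":{"type":"number"}},"required":["steps"]}

```bash
mkdir -p pics; ls; python3 - <<'E'
from workcell import ctrl
import cv2,json,numpy as np
np.set_printoptions(precision=4,suppress=True)
print(ctrl.observe())
for n in ["side","top","wrist"]:
    c=ctrl.get_calibration(n);print(n,c)
    cv2.imwrite(f"pics/{n}0.png",ctrl.capture(n)[:,:,::-1])
E
```

```text
pics
{'t': 0.0, 'joint_positions': array([ 1.0708,  0.3339,  0.0399,  1.4663, -0.0134,  1.3433, -0.0585]), 'qd': array([ 0.0004, -0.001 , -0.0002,  0.    ,  0.0004,  0.0009,  0.0017]), 'effort': array([ -0.0022, -65.8543,   1.3644, -40.5568,   0.0167,   0.0124,
        -0.    ]), 'eef_pos': array([ 0.2534, -0.5981,  0.2304]), 'orientation': array([-0.6928, -0.1413,  0.6931, -0.1402]), 'ft_force': array([-0.4753,  0.6224, -0.5146]), 'ft_torque': array([-0.0018, -0.0172,  0.0148]), 'grip_width': 0.08535177594458246}
side {'camera_matrix': array([[438.895 ,   0.    , 322.5413],
       [  0.    , 438.895 , 234.2545],
       [  0.    ,   0.    ,   1.    ]]), 'world_from_camera': array([[-0.6874,  0.3618, -0.6297, -0.1064],
       [-0.7262, -0.3539,  0.5894,  0.6414],
       [-0.0096,  0.8625,  0.506 ,  0.636 ],
       [ 0.    ,  0.    ,  0.    ,  1.    ]])}
top {'camera_matrix': array([[499.2964,   0.    , 322.6897],
       [  0.    , 499.2964, 231.3457],
       [  0.    ,   0.    ,   1.    ]]), 'world_from_camera': array([[ 0.0602,  0.9738, -0.2194,  0.3172],
       [-0.9982,  0.0581, -0.016 ,  0.0369],
       [-0.0028,  0.22  ,  0.9755,  1.0343],
       [ 0.    ,  0.    ,  0.    ,  1.    ]])}
wrist {'camera_matrix': array([[371.6483,   0.    , 315.236 ],
       [  0.    , 371.6483, 232.2188],
       [  0.    ,   0.    ,   1.    ]]), 'T_tool_cam': array([[ 0.0006,  0.3167, -0.9485, -0.1429],
       [ 1.    , -0.0011,  0.0003, -0.0011],
       [-0.0009, -0.9485, -0.3167, -0.0816],
       [ 0.    ,  0.    ,  0.    ,  1.    ]])}
```

View pics/top0.png

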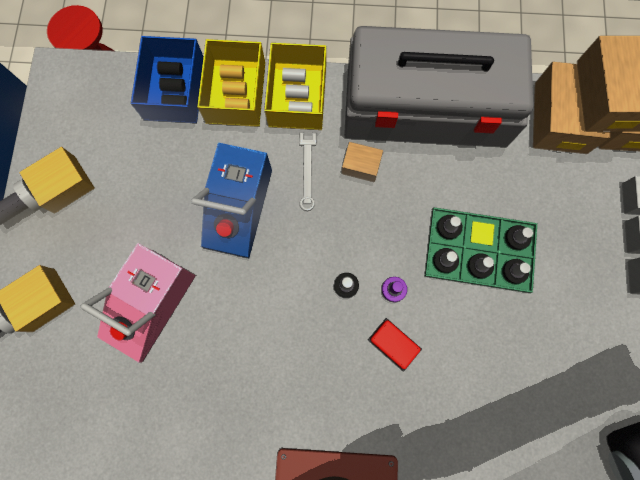

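View pics/side0.png

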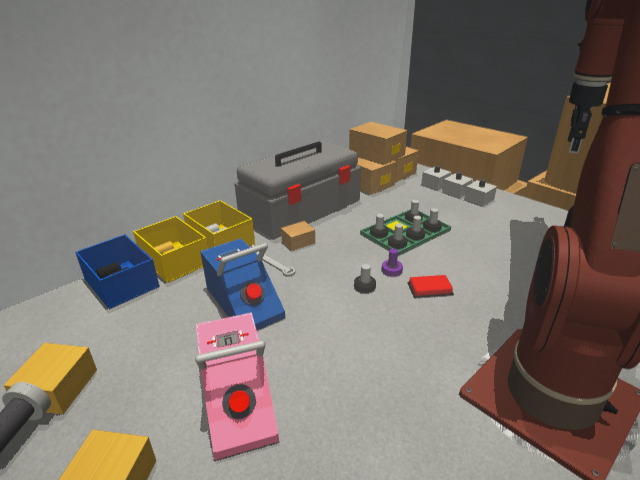

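View pics/wrist0.png

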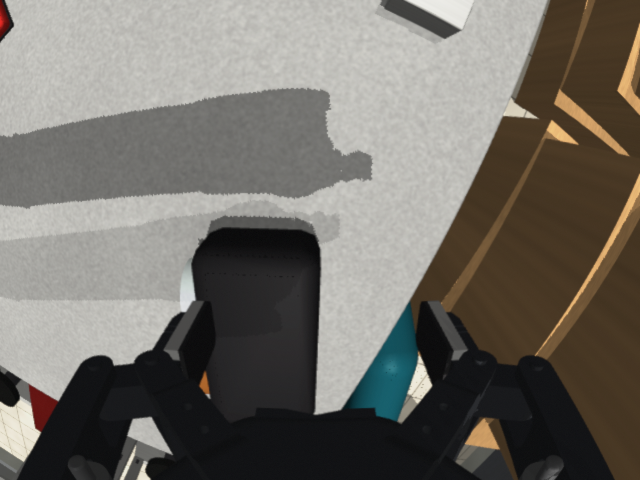

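The loose pad is the black one at top (346,285). The purple look-alike is at (394,289), and I leave that one alone. The blue counter is at (237,200), and the pink one at (145,300) is not part of the job. The tray is at (482,250), with its yellow bay at (482,233). Next I measure.

```bash
cat > h.py <<'E'
import numpy as np,cv2
from workcell import ctrl
from scipy.spatial.transform import Rotation as Rn
np.set_printoptions(precision=4,suppress=True)
def ray(n,u,v,st=None):
    c=ctrl.get_calibration(n);K=np.array(c["camera_matrix"])
    a=(u-K[0,2])/K[0,0];b=(v-K[1,2])/K[1,1]
    if n=="wrist":
        th=np.hypot(a,b);s=np.sin(th)/max(th,1e-9)
        d=np.array([a*s,-b*s,-np.cos(th)])
        T=np.eye(4);T[:3,:3]=Rn.from_quat(st["orientation"]).as_matrix();T[:3,3]=st["eef_pos"]
        M=T@np.array(c["T_tool_cam"])
    else:
        d=np.array([a,-b,-1.]);M=np.array(c["world_from_camera"])
    return M[:3,3],M[:3,:3]@d
def onz(n,u,v,z,st=None):
    o,d=ray(n,u,v,st);return o+d*(z-o[2])/d[2]
def tri(*obs):
    A=np.zeros((3,3));b=np.zeros(3)
    for n,u,v in obs:
        o,d=ray(n,u,v);d=d/np.linalg.norm(d);P=np.eye(3)-np.outer(d,d);A+=P;b+=P@o
    x=np.linalg.solve(A,b)
    res=[np.linalg.norm(np.cross(x-ray(*q)[0],ray(*q)[1]/np.linalg.norm(ray(*q)[1]))) for q in obs]
    return x,res
def proj(n,P,st=None):
    c=ctrl.get_calibration(n);K=np.array(c["camera_matrix"])
    if n=="wrist":
        T=np.eye(4);T[:3,:3]=Rn.from_quat(st["orientation"]).as_matrix();T[:3,3]=st["eef_pos"];M=T@np.array(c["T_tool_cam"])
    else: M=np.array(c["world_from_camera"])
    p=np.linalg.inv(M)@np.r_[P,1];x,y,z=p[0],-p[1],-p[2]
    if n=="wrist":
        r=np.hypot(x,y);th=np.arctan2(r,z);return np.array([K[0,2]+K[0,0]*th*x/r,K[1,2]+K[0,0]*th*y/r])
    return np.array([K[0,2]+K[0,0]*x/z,K[1,2]+K[1,1]*y/z])
def crop(src,dst,x0,y0,x1,y1,k):
    im=cv2.imread(src)[y0:y1,x0:x1];cv2.imwrite(dst,cv2.resize(im,None,fx=k,fy=k,interpolation=cv2.INTER_CUBIC))
def blobs(im,mask,mn=20):
    n,l,s,c=cv2.connectedComponentsWithStats(mask.astype(np.uint8));
    return [(c[i].round(1),s[i][:5]) for i in range(1,n) if s[i][4]>=mn]
E
python3 - <<'E'
from h import *
for n in("top","side"):
    im=cv2.imread(f"pics/{n}0.png");h=cv2.cvtColor(im,cv2.COLOR_BGR2HSV);H,S,V=h[...,0],h[...,1],h[...,2]
    print(n,"yellow",blobs(im,(H>24)&(H<34)&(S>200)&(V>150),60))
    print("red",blobs(im,((H<5)|(H>175))&(S>200)&(V>100),30))
    print("green",blobs(im,(H>60)&(H<85)&(S>100),30))
crop("pics/top0.png","pics/tA.png",180,130,290,270,5)
crop("pics/top0.png","pics/tB.png",320,195,550,310,3.4)
crop("pics/side0.png","pics/sA.png",190,230,300,330,6)
crop("pics/side0.png","pics/sB.png",340,190,460,300,5)
E
```

```text
top yellow [(array([232.6,  82.6]), array([ 198,   42,   63,   68, 1299], dtype=int32)), (array([298.4,  86.2]), array([ 266,   46,   60,   68, 1327], dtype=int32)), (array([482.2, 232.7]), array([471, 222,  23,  23, 418], dtype=int32))]
red [(array([73.5, 27.5]), array([  48,    6,   52,   43, 1803], dtype=int32)), (array([387.7, 114.2]), array([378, 111,  20,   7, 111], dtype=int32)), (array([490.4, 119.7]), array([481, 117,  21,   7, 114], dtype=int32)), (array([397.5, 344.6]), array([371, 320,  49,  49, 404], dtype=int32)), (array([116.6, 333.9]), array([110, 328,  15,  12, 101], dtype=int32))]
green [(array([480.2, 250.4]), array([ 425,  208,  112,   84, 4202], dtype=int32))]
side yellow [(array([148.5, 243.3]), array([134, 231,  33,  25,  66], dtype=int32)), (array([182.3, 244. ]), array([172, 238,  29,  13,  76], dtype=int32))]
red [(array([430.9, 282.6]), array([411, 276,  41,  15, 471], dtype=int32)), (array([253.6, 290.6]), array([247, 284,  14,  14, 149], dtype=int32)), (array([238.7, 401.1]), array([229, 391,  20,  21, 337], dtype=int32))]
green []
```

View pics/tA.png

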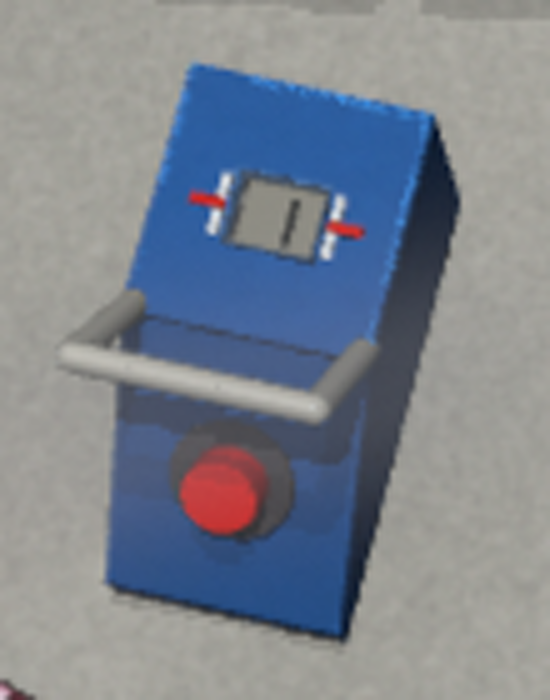

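View pics/tB.png

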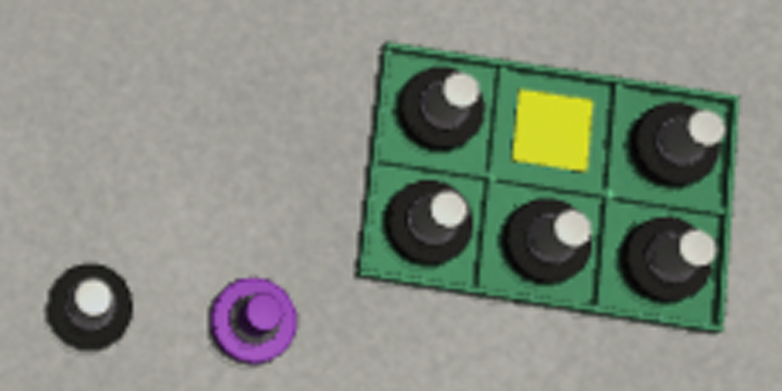

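View pics/sA.png

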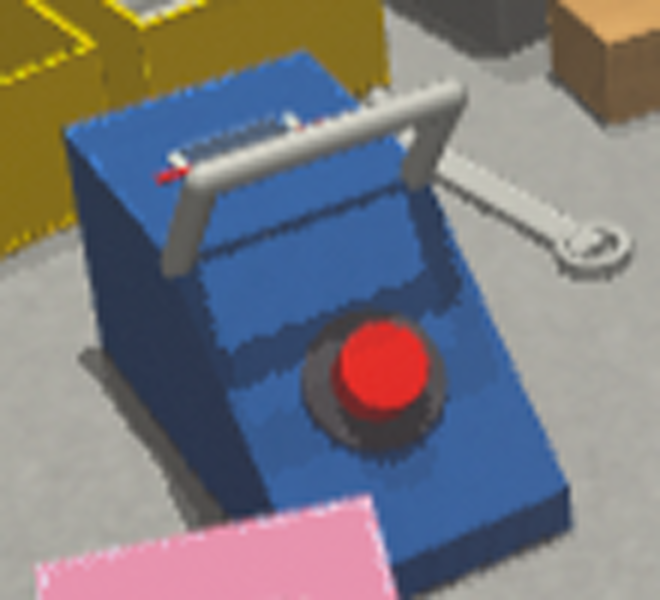

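View pics/sB.png

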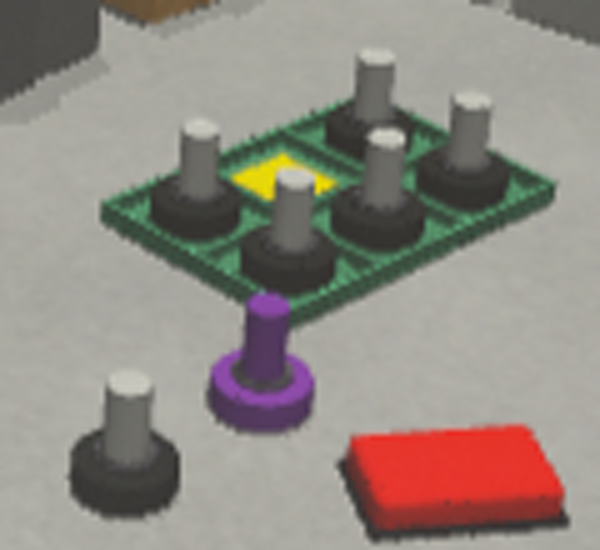

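The window crop shows figure 1. The black loose pad is at top (347,283) and side (366,275). It fits the description by being black with a steel spigot, and the purple one at top (394,289) does not. Now I compute positions.

```bash
python3 - <<'E'
from h import *
im=cv2.imread("pics/top0.png");
print("padtop",tri(("top",347.6,282.4),("side",366,266.6)), onz("top",347.6,282.4,.06))
# disc centre: dark blob near
g=im.max(2);m=np.zeros(g.shape,bool);m[265:305,325:370]=g[265:305,325:370]<70
(u,v),r=cv2.minEnclosingCircle(np.argwhere(m)[:,::-1].astype(np.float32)); print(u,v,r, onz("top",u,v,.012))
print("bay",onz("top",482.2,232.7,.004))
h=cv2.cvtColor(im,cv2.COLOR_BGR2HSV);m=(h[...,0]>60)&(h[...,0]<85)&(h[...,1]>100)
r=cv2.minAreaRect(np.argwhere(m)[:,::-1].astype(np.float32));bp=cv2.boxPoints(r)
W=np.array([onz("top",*p,.014) for p in bp]);print(W,W.mean(0))
for a,b in zip(W,np.roll(W,-1,0)): print(np.linalg.norm(b-a),np.degrees(np.arctan2(*(b-a)[[1,0]])))
bt,res=tri(("top",223.3,230),("side",254.2,290.8));print("button",bt,res)
hl,r1=tri(("top",193.6,201),("side",222.5,260));hr,r2=tri(("top",244,211.4),("side",266.3,245.5))
print("handle",hl,hr,r1,r2,(hl+hr)/2,np.linalg.norm(hl-hr)); d=(hl-hr)
a=np.arctan2(d[1],d[0]);print("counter y dir deg",np.degrees(a)," x dir",np.degrees(a)-90)
# base-front corners (z=0) and top back corners in top img
for p in [((110/5+180),(588/5+130)),((345/5+180),(638/5+130))]: print("front base",onz("top",*p,0))
for p in [((192/5+180),(66/5+130)),((434/5+180),(115/5+130))]: print("back top",onz("top",*p,.104))
s=ctrl.observe();print(Rn.from_quat(s["orientation"]).as_matrix())
E
```

```text
padtop (array([ 0.4368, -0.0024,  0.0574]), [np.float64(0.0007346520538054754), np.float64(0.0007346520538054152)]) [ 0.4371 -0.0019  0.06  ]
345.82635498046875 284.8592834472656 12.572370529174805 [ 0.4378 -0.0004  0.012 ]
bay [ 0.5661 -0.2827  0.004 ]
[[ 0.5148 -0.1026  0.014 ]
 [ 0.7086 -0.2544  0.014 ]
 [ 0.3284 -0.6948  0.014 ]
 [ 0.1634 -0.5403  0.014 ]] [ 0.4288 -0.398   0.014 ]
0.2461093361619908 -38.063770270548666
0.5818148234922447 -130.8056591368606
0.22605942304007165 136.88830008161437
0.5613004663305364 51.231328693539
button [0.524  0.2484 0.074 ] [np.float64(0.0003414286489188465), np.float64(0.0003414286489186405)]
handle [0.5581 0.2911 0.1544] [0.543  0.1961 0.154 ] [np.float64(0.00022086920328036306), np.float64(0.00022086920328051035)] [np.float64(0.001124129734871917), np.float64(0.0011241297348718845)] [0.5506 0.2436 0.1542] 0.09623550072820382
counter y dir deg 80.99475232866301  x dir -9.005247671336988
front base [0.4996 0.3059 0.    ]
front base [0.4842 0.2049 0.    ]
back top [0.6936 0.2702 0.104 ]
back top [0.6786 0.1722 0.104 ]
[[-0.0006  0.3901 -0.9208]
 [ 0.0011 -0.9208 -0.3901]
 [-1.     -0.0012  0.0001]]
```

```bash
cat >> h.py <<'E'
def yawof(R): return np.arctan2(R[1,1],R[0,1])
def plan(wps,op=1.0,start=None):
    """wps: list of (x,y,z,yawdeg,nrows)"""
    s=ctrl.observe();p=np.array(s["eef_pos"]);ya=yawof(Rn.from_quat(s["orientation"]).as_matrix())
    if start is not None: p=np.array(start[:3]);ya=np.radians(start[3])
    i=0
    for x,y,z,yd,n in wps:
        for k in range(n):
            q=np.array([x,y,z]);d=(q-p)/(n-k);dy=(np.radians(yd)-ya+np.pi)%(2*np.pi)-np.pi;dy/=(n-k)
            Y=np.array([np.cos(ya),np.sin(ya),0]);X=np.array([0,0,-1.]);Z=np.cross(X,Y)
            r=np.round([d@X,d@Y,d@Z,-dy],3);p=p+r[0]*X+r[1]*Y+r[2]*Z;ya-=r[3];i+=1
            print([float(v) for v in r]+[op],"|d|=%.4f"%np.linalg.norm(r[:3]))
    print("end",p,np.degrees(ya))
E
python3 - <<'E'
from h import *
c=[(433.2,207.6),(537,223.5),(532.4,292),(425,276.5)]
W=np.array([onz("top",*p,.014) for p in c]);print(W,W.mean(0))
for a,b in zip(W,np.roll(W,-1,0)): print(np.linalg.norm(b-a),np.degrees(np.arctan2(*(b-a)[[1,0]])))
print("purple",onz("top",394,289,.018))
plan([(0.43,-0.34,0.23,-40,8),(0.437,-0.002,0.2,0,9)])
E
```

```text
[[ 0.612  -0.1767  0.014 ]
 [ 0.5904 -0.3945  0.014 ]
 [ 0.4457 -0.3803  0.014 ]
 [ 0.4644 -0.1616  0.014 ]] [ 0.5281 -0.2783  0.014 ]
0.21889217528403054 -95.68570111910425
0.14531015435428213 174.38735595475657
0.21947900014062838 85.12272194330015
0.14840718979592252 -5.832290714517691
purple [ 0.4345 -0.0984  0.018 ]
[0.0, -0.021, -0.033, -0.059, 1.0] |d|=0.0391
[0.0, -0.019, -0.034, -0.059, 1.0] |d|=0.0389
[0.0, -0.017, -0.035, -0.059, 1.0] |d|=0.0389
[0.0, -0.015, -0.036, -0.059, 1.0] |d|=0.0390
[0.0, -0.013, -0.037, -0.059, 1.0] |d|=0.0392
[0.0, -0.011, -0.038, -0.059, 1.0] |d|=0.0396
[0.0, -0.008, -0.038, -0.059, 1.0] |d|=0.0388
[0.001, -0.006, -0.039, -0.059, 1.0] |d|=0.0395
[0.003, -0.024, -0.029, -0.078, 1.0] |d|=0.0378
[0.003, -0.021, -0.031, -0.078, 1.0] |d|=0.0376
[0.003, -0.019, -0.033, -0.077, 1.0] |d|=0.0382
[0.003, -0.016, -0.034, -0.078, 1.0] |d|=0.0377
[0.004, -0.013, -0.035, -0.077, 1.0] |d|=0.0375
[0.003, -0.011, -0.036, -0.078, 1.0] |d|=0.0378
[0.004, -0.008, -0.037, -0.077, 1.0] |d|=0.0381
[0.003, -0.005, -0.037, -0.078, 1.0] |d|=0.0375
[0.004, -0.002, -0.037, -0.077, 1.0] |d|=0.0373
end [ 0.4372 -0.002   0.1996] -0.002659516212883018
```

>>> play_rows(steps=[[0, -0.021, -0.033, -0.059, 1], [0, -0.019, -0.034, -0.059, 1], [0, -0.017, -0.035, -0.059, 1], [0, -0.015, -0.036, -0.059, 1], [0, -0.013, -0.037, -0.059, 1], [0, -0.011, -0.038, -0.059, 1], [0, -0.008, -0.038, -0.059, 1], [0.001, -0.006, -0.039, -0.059, 1]])

```text
t: 0.82
eef_pos: [0.4312, -0.3386, 0.2305]
orientation: [-0.64, -0.3, 0.64, -0.3]
ft_force: [1.1, -0.8, 0.7]
grip_width: 0.0856
```

>>> play_rows(steps=[[0.003, -0.024, -0.029, -0.078, 1], [0.003, -0.021, -0.031, -0.078, 1], [0.003, -0.019, -0.033, -0.077, 1], [0.003, -0.016, -0.034, -0.078, 1], [0.004, -0.013, -0.035, -0.077, 1], [0.003, -0.011, -0.036, -0.078, 1], [0.004, -0.008, -0.037, -0.077, 1]])

```text
t: 1.4
eef_pos: [0.4353, -0.075, 0.2072]
orientation: [-0.536, -0.461, 0.536, -0.461]
ft_force: [0.3, 0.2, -0.6]
grip_width: 0.0852
```

```bash
python3 - <<'E'
from h import *
s=ctrl.observe();print(s["t"],s["eef_pos"],np.degrees(yawof(Rn.from_quat(s["orientation"]).as_matrix())),s["joint_positions"])
cv2.imwrite("pics/w1.png",ctrl.capture("wrist")[:,:,::-1])
print("pred pad top, bottom",proj("wrist",[.437,-.002,.06],s),proj("wrist",[.437,-.002,.0],s))
E
```

```text
1.4 [ 0.4353 -0.075   0.2072] -8.672466607324418 [ 0.5504 -0.0592 -0.4575  1.9552 -0.0272  1.2394 -0.0489]
pred pad top, bottom [303.6322 125.4715] [305.5547 123.2111]
```

View pics/w1.png

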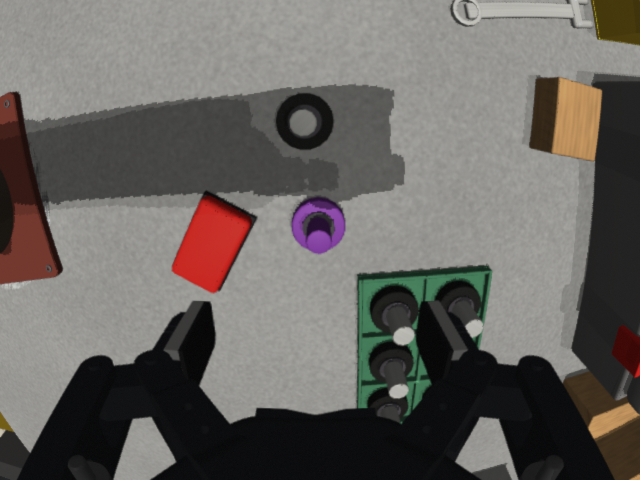

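The wrist view shows the black pad with its spigot at (303,122) and the purple pad at (318,225). The prediction for the black pad was (304,125), so they agree. Now I descend on it.

```bash
python3 - <<'E'
from h import *
s=ctrl.observe()
print(onz("wrist",303,122,.06,s),onz("wrist",305,121,.012,s))
plan([(0.437,-0.002,0.13,0,3),(0.437,-.002,.028,0,4)])
E
```

```text
[0.4359 0.009  0.06  ] [0.4361 0.0087 0.012 ]
[0.026, -0.002, -0.022, -0.046, 1.0] |d|=0.0341
[0.025, -0.002, -0.021, -0.046, 1.0] |d|=0.0327
[0.026, -0.0, -0.022, -0.046, 1.0] |d|=0.0341
[0.025, -0.0, -0.0, 0.0, 1.0] |d|=0.0250
[0.026, -0.0, -0.0, 0.0, 1.0] |d|=0.0260
[0.025, -0.0, -0.0, 0.0, 1.0] |d|=0.0250
[0.026, -0.0, -0.0, 0.0, 1.0] |d|=0.0260
end [ 0.4374 -0.002   0.0277] 0.00022320626114175545
```

```bash
python3 - <<'E'
from h import *
s=ctrl.observe();print(s["t"],s["eef_pos"])
s2=dict(s);s2["eef_pos"]=np.array([ 0.4353,-0.075,0.2072]);s2["orientation"]=[-0.536, -0.461, 0.536, -0.461]
print(onz("wrist",303,122,.06,s2),onz("wrist",305,121,.012,s2))
plan([(0.437,0.000,0.13,0,3),(0.437,0.000,.028,0,4)])
E
```

```text
1.45 [ 0.4354 -0.0672  0.2067]
[0.4368 0.0008 0.06  ] [0.437  0.0005 0.012 ]
[0.026, -0.003, -0.022, -0.046, 1.0] |d|=0.0342
[0.025, -0.001, -0.022, -0.046, 1.0] |d|=0.0333
[0.026, -0.001, -0.023, -0.046, 1.0] |d|=0.0347
[0.025, 0.0, 0.0, 0.0, 1.0] |d|=0.0250
[0.026, 0.0, 0.0, 0.0, 1.0] |d|=0.0260
[0.025, 0.0, 0.0, 0.0, 1.0] |d|=0.0250
[0.026, 0.0, 0.0, 0.0, 1.0] |d|=0.0260
end [0.4366 0.     0.0277] 0.00022320626114175545
```

>>> play_rows(steps=[[0.012, -0.004, -0.025, -0.051, 1], [0.012, -0.002, -0.025, -0.051, 1], [0.012, -0.001, -0.025, -0.051, 1], [0, 0, 0, 0, 1], [0, 0, 0, 0, 1]])

```text
t: 1.87
eef_pos: [0.4361, -0.0004, 0.1708]
orientation: [0.5, 0.5, -0.5, 0.5]
ft_force: [0.7, -1.0, -1.0]
grip_width: 0.0857
```

```bash
python3 - <<'E'
from h import *
s=ctrl.observe();print(s["t"],s["eef_pos"],np.degrees(yawof(Rn.from_quat(s["orientation"]).as_matrix())))
cv2.imwrite("pics/w2.png",ctrl.capture("wrist")[:,:,::-1])
print("pred pad top, disc",proj("wrist",[.437,-.0,.06],s),proj("wrist",[.437,-.0,.018],s))
crop("pics/w2.png","pics/w2c.png",150,180,480,420,2.4)
E
```

```text
1.8667 [ 0.4361 -0.0004  0.1708] 0.008993594034900843
pred pad top, disc [316.9965 229.0603] [316.7902 213.3584]
```

View pics/w2c.png

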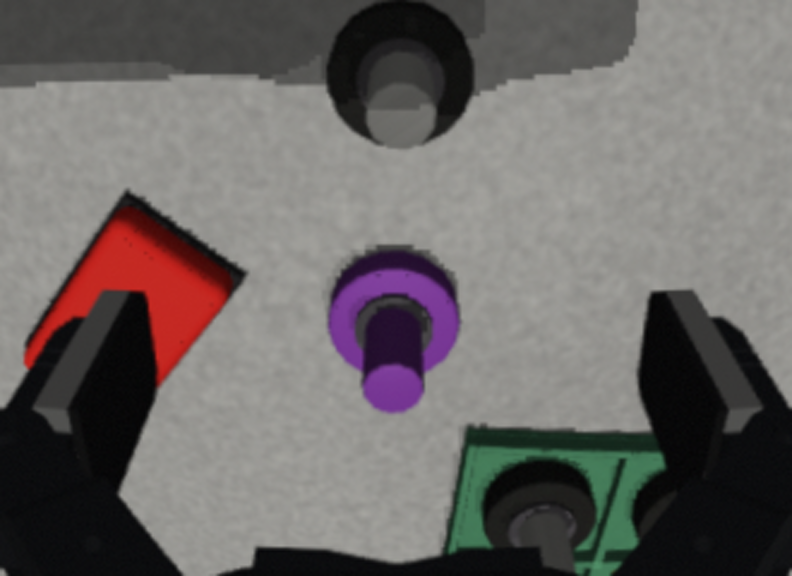

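The pad's spigot top is at (317,228), as predicted (317,229), so the gripper stands straight over it. Purple is at (314,341), behind. Now I descend and grip.

>>> play_rows(steps=[[0.03, 0, 0, 0, 1], [0.035, 0, 0, 0, 1], [0.035, 0, 0, 0, 1], [0.025, 0, 0, 0, 1], [0.013, 0, 0, 0, 1], [0.005, 0, 0, 0, 1], [0, 0, 0, 0, 1]])

```text
t: 2.5
eef_pos: [0.4362, -0.0023, 0.0277]
orientation: [-0.501, -0.499, 0.501, -0.498]
ft_force: [-0.1, 0.9, 0.3]
grip_width: 0.0852
```

>>> play_rows(squeeze=40, steps=[[0, 0, 0, 0, 0.5], [0, 0, 0, 0, 0], [0, 0, 0, 0, 0], [0, 0, 0, 0, 0], [0, 0, 0, 0, 0], [0, 0, 0, 0, 0], [0, 0, 0, 0, 0], [0, 0, 0, 0, 0]])

```text
t: 3.17
eef_pos: [0.437, -0.0014, 0.029]
orientation: [0.501, 0.499, -0.5, 0.5]
ft_force: [-1.5, -0.0, 6.5]
grip_width: 0.0211
```

>>> play_rows(steps=[[-0.01, 0, 0, 0, 0], [-0.02, 0, 0, 0, 0], [-0.03, 0, 0, 0, 0], [-0.03, 0, 0, 0, 0], [-0.02, 0, 0, 0, 0], [0, 0, 0, 0, 0]])

```text
t: 3.67
eef_pos: [0.4388, -0.001, 0.1427]
orientation: [0.502, 0.498, -0.499, 0.501]
ft_force: [1.3, -0.1, -4.5]
grip_width: 0.021
```

```bash
python3 - <<'E'
from h import *
s=ctrl.observe();print(s["t"],s["eef_pos"],np.degrees(yawof(Rn.from_quat(s["orientation"]).as_matrix())),s["ft_force"],s["grip_width"])
cv2.imwrite("pics/w3.png",ctrl.capture("wrist")[:,:,::-1])
plan([(0.565,-.282,.14,-5.3,10)],0.0,[.437,-.001,.139,0])
E
```

```text
3.6667 [ 0.4388 -0.001   0.1427] -0.09906911830694548 [ 1.3332 -0.1063 -4.4934] 0.020959525197745972
[-0.0, 0.013, 0.028, 0.009, 0.0] |d|=0.0309
[-0.0, 0.013, 0.028, 0.009, 0.0] |d|=0.0309
[-0.0, 0.013, 0.028, 0.009, 0.0] |d|=0.0309
[-0.0, 0.014, 0.028, 0.009, 0.0] |d|=0.0313
[-0.0, 0.014, 0.028, 0.009, 0.0] |d|=0.0313
[-0.0, 0.014, 0.027, 0.01, 0.0] |d|=0.0304
[-0.0, 0.014, 0.027, 0.009, 0.0] |d|=0.0304
[-0.0, 0.015, 0.027, 0.01, 0.0] |d|=0.0309
[-0.001, 0.015, 0.027, 0.009, 0.0] |d|=0.0309
[0.0, 0.014, 0.027, 0.01, 0.0] |d|=0.0304
end [ 0.5646 -0.2815  0.14  ] -5.328507494716655
```

View pics/w3.png

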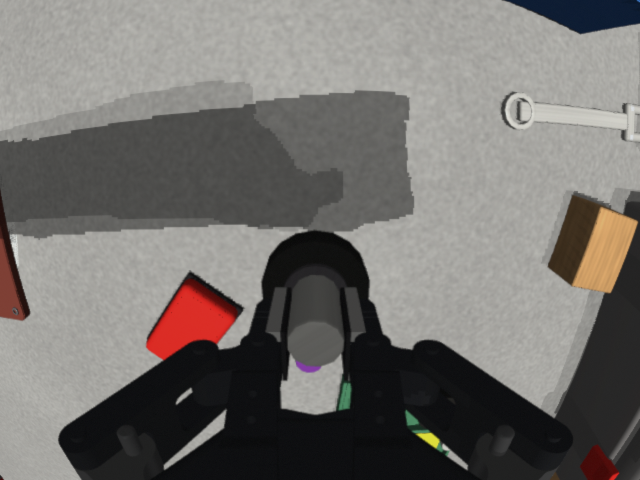

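The pad is held upright by its spigot: disc at (315,285), spigot between the fingers. Next I carry it to the bay.

>>> play_rows(steps=[[0, 0.006, 0.014, 0.009, 0], [0, 0.013, 0.028, 0.009, 0], [0, 0.013, 0.028, 0.009, 0], [0, 0.014, 0.028, 0.009, 0], [0, 0.014, 0.028, 0.009, 0], [0, 0.014, 0.027, 0.01, 0], [0, 0.014, 0.027, 0.009, 0], [0, 0.015, 0.027, 0.01, 0]])

```text
t: 4.38
eef_pos: [0.5311, -0.2136, 0.1359]
orientation: [-0.518, -0.482, 0.52, -0.479]
ft_force: [0.6, 0.2, -4.0]
grip_width: 0.0207
```

>>> play_rows(steps=[[0, 0.015, 0.027, 0.009, 0], [0, 0.014, 0.027, 0.01, 0], [0, 0.007, 0.014, 0, 0], [0, 0, 0, 0, 0], [0, 0, 0, 0, 0], [0, 0, 0, 0, 0]])

```text
t: 4.88
eef_pos: [0.5614, -0.2817, 0.1364]
orientation: [-0.523, -0.477, 0.523, -0.475]
ft_force: [0.0, 0.2, -4.5]
grip_width: 0.0209
```

```bash
python3 - <<'E'
from h import *
s=ctrl.observe();print(s["t"],s["eef_pos"],np.degrees(yawof(Rn.from_quat(s["orientation"]).as_matrix())),s["ft_force"],s["grip_width"])
for n in("wrist","top","side"): cv2.imwrite(f"pics/{n}4.png",ctrl.capture(n)[:,:,::-1])
crop("pics/wrist4.png","pics/w4c.png",140,150,500,420,2.2)
crop("pics/side4.png","pics/s4c.png",340,170,480,290,5)
E
```

```text
4.8833 [ 0.5614 -0.2817  0.1364] -5.416214488973238 [ 0.0105  0.2037 -4.5346] 0.020948374087314536
```

View pics/w4c.png

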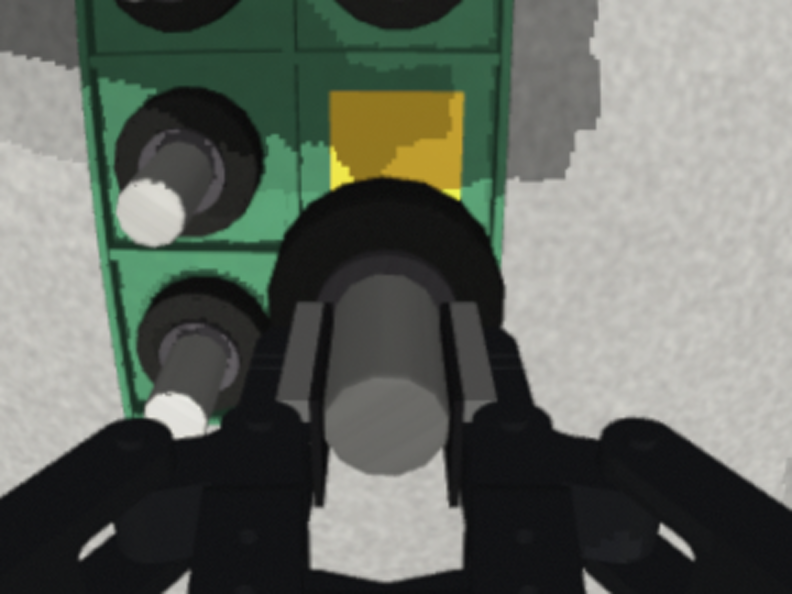

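View pics/s4c.png

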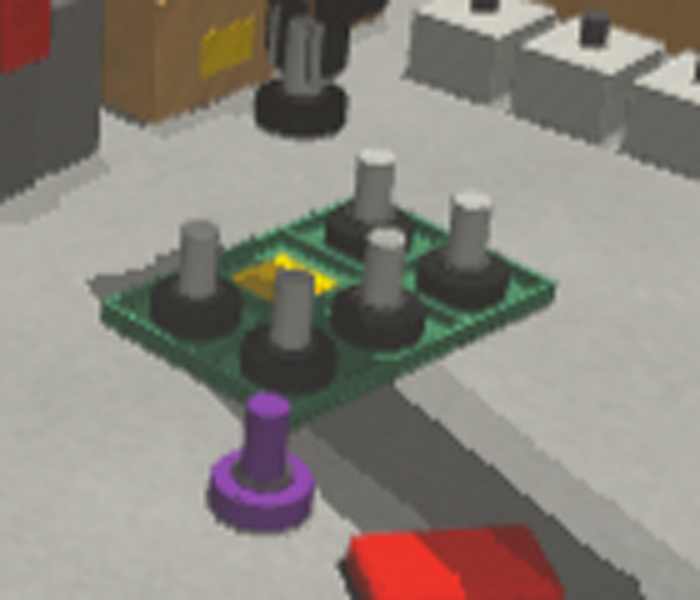

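```bash
python3 - <<'E'
from h import *
s=ctrl.observe();print(s["eef_pos"],s["t"])
a=onz("wrist",290,191.8,.004,s);b=onz("wrist",350.7,191.8,.004,s)
c=onz("wrist",350.2,150+195/2.2,.004,s)
print(a,b,np.linalg.norm(a-b),np.degrees(np.arctan2(*(b-a)[[1,0]])))
Y=(b-a)/np.linalg.norm(b-a);Z=np.array([Y[1],-Y[0],0])
print("centre est",(a+b)/2+Z*.023)
R=Rn.from_quat(s["orientation"]).as_matrix();d=np.array([.5655,-.2825,.0])-s["eef_pos"];print(R.T@d)
E
```

```text
[ 0.5621 -0.2815  0.1379] 5.0333
[ 0.5446 -0.257   0.004 ] [ 0.5907 -0.2612  0.004 ] 0.046277444892384736 -5.245093143947036
centre est [ 0.5655 -0.282   0.004 ]
[0.1379 0.0036 0.0008]
```

>>> play_rows(steps=[[0.015, 0.0035, 0.001, 0, 0], [0.028, 0, 0, 0, 0], [0.028, 0, 0, 0, 0], [0.017, 0, 0, 0, 0], [0.008, 0, 0, 0, 0], [0, 0, 0, 0, 0], [0, 0, 0, 0, 0]])

```text
t: 5.62
eef_pos: [0.566, -0.2838, 0.0424]
orientation: [0.523, 0.476, -0.523, 0.476]
ft_force: [-0.4, -0.6, -3.0]
grip_width: 0.0206
```

```bash
python3 - <<'E'
from h import *
s=ctrl.observe();print(s["t"],s["eef_pos"],np.degrees(yawof(Rn.from_quat(s["orientation"]).as_matrix())),s["ft_force"],s["grip_width"])
for n in("wrist","side"): cv2.imwrite(f"pics/{n}5.png",ctrl.capture(n)[:,:,::-1])
crop("pics/wrist5.png","pics/w5c.png",140,150,500,420,2.2)
crop("pics/side5.png","pics/s5c.png",340,170,480,290,5)
E
```

```text
5.6167 [ 0.566  -0.2838  0.0424] -5.422583280283179 [-0.4104 -0.5895 -3.0125] 0.02055798991244243
```

View pics/w5c.png

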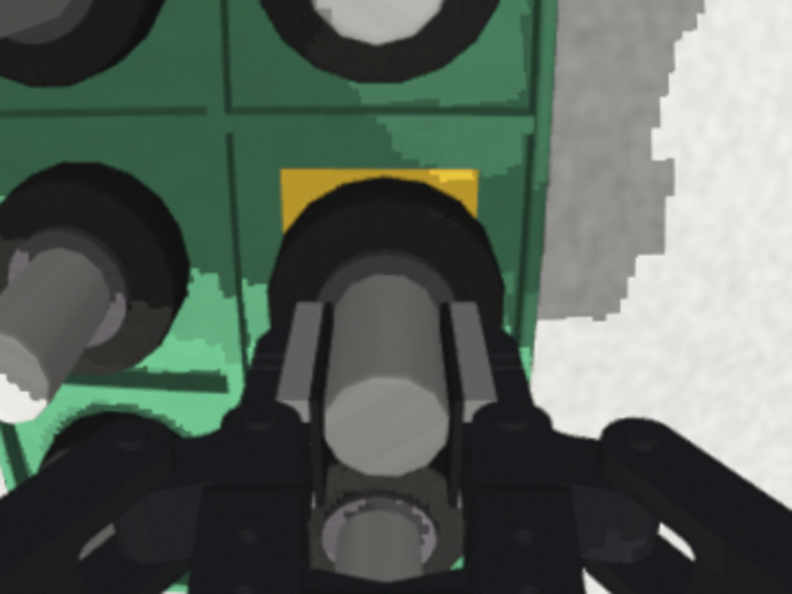

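View pics/s5c.png

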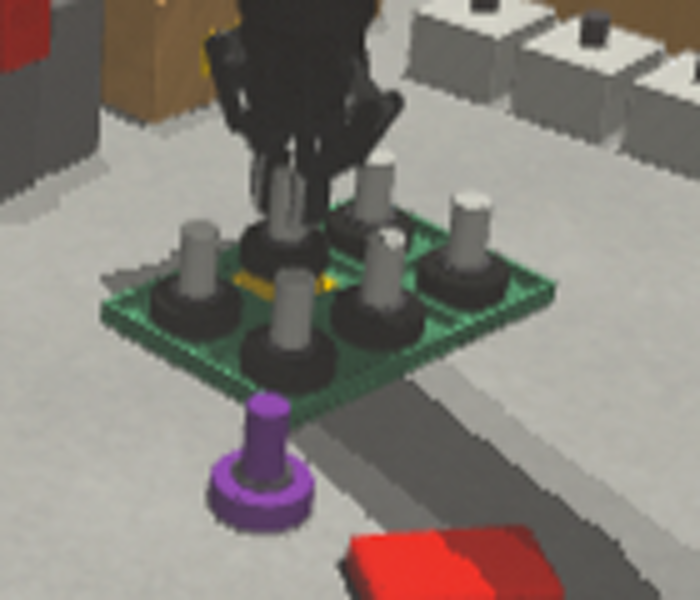

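The pad is centred over the yellow square (crop: square 281–478, disc centre 385), about 8 mm above the floor. Now I lower it gently.

>>> play_rows(steps=[[0.002, 0, -0.001, 0, 0], [0.003, 0, 0, 0, 0], [0.002, 0, 0, 0, 0], [0.001, 0, 0, 0, 0], [0, 0, 0, 0, 0], [0, 0, 0, 0, 0]])

```text
t: 6.22
eef_pos: [0.5658, -0.283, 0.0343]
orientation: [-0.523, -0.476, 0.523, -0.476]
ft_force: [0.5, -0.6, -4.4]
grip_width: 0.0205
```

>>> play_rows(steps=[[0.001, 0, 0, 0, 0], [0.001, 0, 0, 0, 0], [0, 0, 0, 0, 0]])

```text
t: 6.47
eef_pos: [0.5661, -0.2831, 0.0331]
orientation: [0.523, 0.475, -0.523, 0.476]
ft_force: [-3.0, 0.9, 4.6]
grip_width: 0.0209
```

The force went from -4.4 to +4.6 N, so the pad is on the floor. I release it with a part opening.

>>> play_rows(steps=[[0, 0, 0, 0, 0.3], [0, 0, 0, 0, 0.35], [0, 0, 0, 0, 0.42], [0, 0, 0, 0, 0.45], [0, 0, 0, 0, 0.45], [0, 0, 0, 0, 0.45]])

```text
t: 6.97
eef_pos: [0.5659, -0.283, 0.0323]
orientation: [0.523, 0.476, -0.523, 0.476]
ft_force: [-0.7, -0.2, 0.1]
grip_width: 0.0384
```

>>> play_rows(steps=[[-0.008, 0, 0, 0, 0.45], [-0.02, 0, 0, 0, 0.45], [-0.03, 0, 0, 0, 0.45], [-0.04, 0, 0, 0, 0.45], [-0.04, 0, 0, 0, 0.45], [-0.03, 0, 0, 0, 0.45], [0, 0, 0, 0, 0.45], [0, 0, 0, 0, 0.45]])

```text
t: 7.63
eef_pos: [0.567, -0.2834, 0.2032]
orientation: [0.524, 0.474, -0.523, 0.477]
ft_force: [0.2, -0.3, 0.7]
grip_width: 0.0384
```

```bash
python3 - <<'E'
from h import *
s=ctrl.observe();print(s["t"],s["eef_pos"],np.degrees(yawof(Rn.from_quat(s["orientation"]).as_matrix())),s["ft_force"],s["grip_width"])
for n in("wrist","side","top"): cv2.imwrite(f"pics/{n}6.png",ctrl.capture(n)[:,:,::-1])
crop("pics/side6.png","pics/s6c.png",340,170,480,290,5)
E
```

```text
7.6333 [ 0.567  -0.2834  0.2032] -5.445000219774898 [ 0.2302 -0.345   0.6569] 0.038423406388594886
```

View pics/wrist6.png

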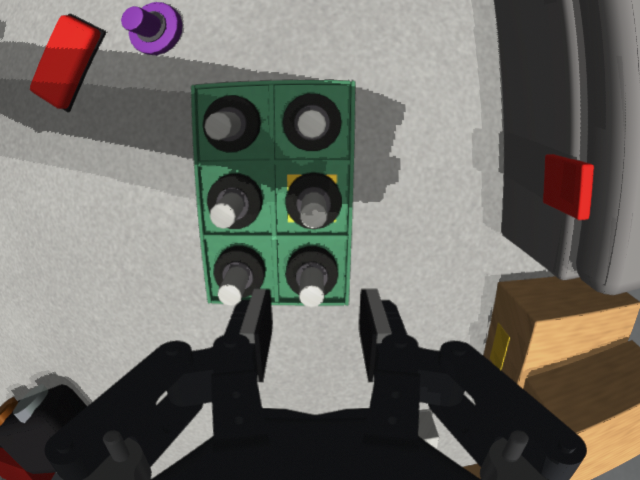

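View pics/s6c.png

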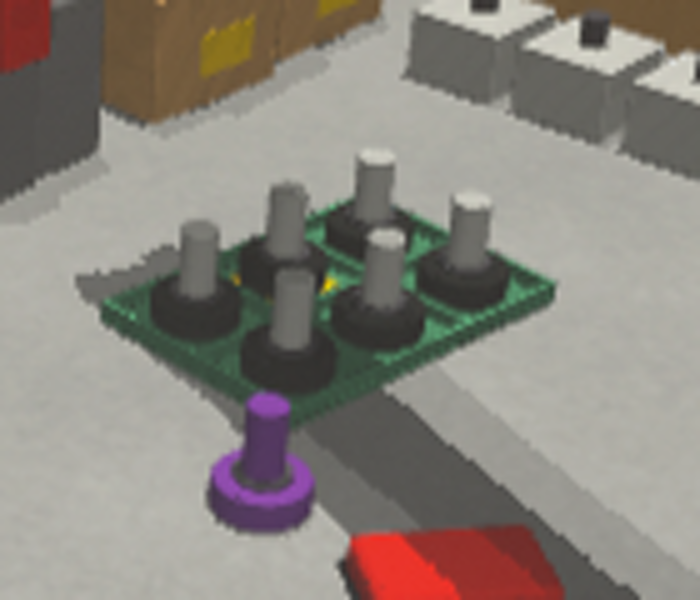

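The pad stands upright in the yellow bay: wrist (313,200), with yellow visible all round it, and the five stock pads unchanged.

The rows cannot tilt the tool. So I will press with one fingertip of the fully open gripper, with the jaws along the counter's x and the hand in front of the handle. First I check clearances.

```bash
python3 - <<'E'
from h import *
# gripper outline at open from w1.png (tool plane z=-0.012..0.012)
st={"eef_pos":np.zeros(3),"orientation":[0,0,0,1]}
for uv in [(545,362),(560,380),(605,478),(20,478),(80,372),(190,303),(213,303),(422,303)]:
    o,d=ray("wrist",*uv,st)
    print(uv,[ (o+d*(z-o[2])/d[2]).round(3) for z in(-.012,0,.012)])
print("pink corner",onz("top",193,272,.104),onz("top",182,250,.104),"pink handle R",onz("top",130,328,.154))
for p in [(193,272),(153,245)]: print(onz("top",*p,.104),onz("top",*p,0))
ux=np.array([np.cos(np.radians(-8.7)),np.sin(np.radians(-8.7))])
B=np.array([.524,.2484])
for f in(25,6.1,2.1): print(f,B-ux*(.057+f/1000))
s=ctrl.observe();print(s["t"],s["eef_pos"])
plan([(.443,.261,.2,-8.7,15)],1.0)
E
```

```text
(545, 362) [array([-0.063,  0.073, -0.012]), array([-0.049,  0.086,  0.   ]), array([-0.035,  0.098,  0.012])]
(560, 380) [array([-0.072,  0.074, -0.012]), array([-0.06 ,  0.086,  0.   ]), array([-0.048,  0.099,  0.012])]
(605, 478) [array([-0.11 ,  0.066, -0.012]), array([-0.105,  0.078,  0.   ]), array([-0.099,  0.089,  0.012])]
(20, 478) [array([-0.111, -0.069, -0.012]), array([-0.105, -0.08 ,  0.   ]), array([-0.1  , -0.092,  0.012])]
(80, 372) [array([-0.068, -0.073, -0.012]), array([-0.055, -0.086,  0.   ]), array([-0.042, -0.098,  0.012])]
(190, 303) [array([-0.02 , -0.05 , -0.012]), array([ 0.001, -0.058,  0.   ]), array([ 0.022, -0.067,  0.012])]
(213, 303) [array([-0.019, -0.04 , -0.012]), array([ 0.002, -0.047,  0.   ]), array([ 0.023, -0.054,  0.012])]
(422, 303) [array([-0.019,  0.041, -0.012]), array([0.002, 0.049, 0.   ]), array([0.023, 0.056, 0.012])]
pink corner [0.4339 0.2904 0.104 ] [0.4744 0.3162 0.104 ] pink handle R [0.3238 0.3744 0.154 ]
[0.4339 0.2904 0.104 ] [0.4469 0.3188 0.    ]
[0.4807 0.3724 0.104 ] [0.499  0.4099 0.    ]
25 [0.4429 0.2608]
6.1 [0.4616 0.2579]
2.1 [0.4656 0.2573]
7.7833 [ 0.5651 -0.2828  0.199 ]
[-0.0, -0.012, -0.035, 0.004, 1.0] |d|=0.0370
[-0.0, -0.012, -0.035, 0.004, 1.0] |d|=0.0370
[-0.0, -0.012, -0.035, 0.004, 1.0] |d|=0.0370
[-0.0, -0.012, -0.035, 0.004, 1.0] |d|=0.0370
[-0.0, -0.012, -0.035, 0.004, 1.0] |d|=0.0370
[-0.0, -0.012, -0.035, 0.004, 1.0] |d|=0.0370
[-0.0, -0.012, -0.035, 0.004, 1.0] |d|=0.0370
[-0.0, -0.012, -0.035, 0.004, 1.0] |d|=0.0370
[-0.0, -0.013, -0.035, 0.004, 1.0] |d|=0.0373
[-0.0, -0.013, -0.035, 0.003, 1.0] |d|=0.0373
[-0.0, -0.013, -0.035, 0.004, 1.0] |d|=0.0373
[-0.0, -0.013, -0.035, 0.003, 1.0] |d|=0.0373
[-0.0, -0.013, -0.035, 0.004, 1.0] |d|=0.0373
[-0.0, -0.013, -0.035, 0.003, 1.0] |d|=0.0373
[-0.001, -0.014, -0.035, 0.004, 1.0] |d|=0.0377
end [0.4426 0.2613 0.2   ] -8.711873722979437
```

>>> play_rows(steps=[[0, -0.006, -0.018, 0.004, 0.45], [0, -0.012, -0.035, 0.004, 0.6], [0, -0.012, -0.035, 0.004, 1], [0, -0.012, -0.035, 0.004, 1], [0, -0.012, -0.035, 0.004, 1], [0, -0.012, -0.035, 0.004, 1], [0, -0.012, -0.035, 0.004, 1], [0, -0.012, -0.035, 0.004, 1]])

```text
t: 8.45
eef_pos: [0.5037, -0.0102, 0.199]
orientation: [-0.53, -0.468, 0.531, -0.467]
ft_force: [-0.0, -0.2, 0.4]
grip_width: 0.0853
```

>>> play_rows(steps=[[0, -0.012, -0.035, 0.004, 1], [0, -0.013, -0.035, 0.003, 1], [0, -0.013, -0.035, 0.004, 1], [0, -0.013, -0.035, 0.003, 1], [0, -0.013, -0.035, 0.004, 1], [0, -0.013, -0.035, 0.003, 1], [0, -0.013, -0.035, 0.004, 1], [0, -0.006, -0.018, 0, 1]])

```text
t: 9.12
eef_pos: [0.4438, 0.2662, 0.1994]
orientation: [-0.535, -0.462, 0.536, -0.461]
ft_force: [0.0, -1.1, 0.5]
grip_width: 0.0854
```

>>> play_rows(steps=[[0, 0, 0, 0, 1], [0, 0, 0, 0, 1]])

```text
t: 9.28
eef_pos: [0.4454, 0.2627, 0.1991]
orientation: [-0.535, -0.462, 0.537, -0.461]
ft_force: [-0.4, -0.5, -0.7]
grip_width: 0.0856
```

```bash
python3 - <<'E'
from h import *
s=ctrl.observe();print(s["t"],s["eef_pos"],np.degrees(yawof(Rn.from_quat(s["orientation"]).as_matrix())),s["ft_force"],s["grip_width"])
for n in("wrist","side","top"): cv2.imwrite(f"pics/{n}7.png",ctrl.capture(n)[:,:,::-1])
crop("pics/side7.png","pics/s7c.png",160,140,320,330,3)
P=[.5246,.2484,.074];print(proj("wrist",P,s),proj("wrist",[.5506,.2436,.154],s))
E
```

```text
9.2833 [0.4454 0.2627 0.1991] -8.549326247095285 [-0.4092 -0.4991 -0.7491] 0.0856410317951513
[419.6778 226.7647] [493.7626 268.8348]
```

View pics/wrist7.png

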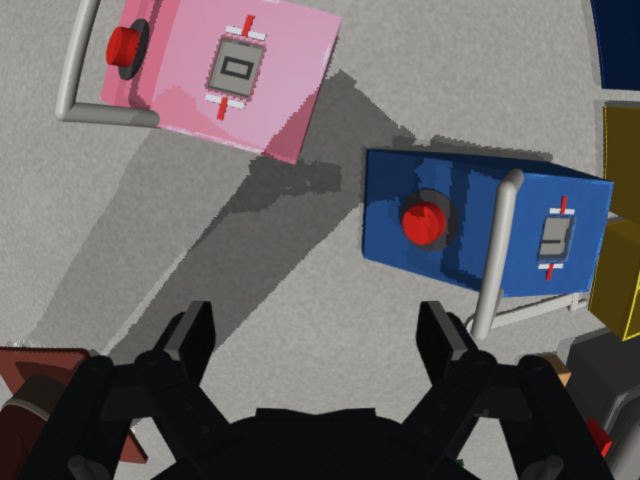

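View pics/s7c.png

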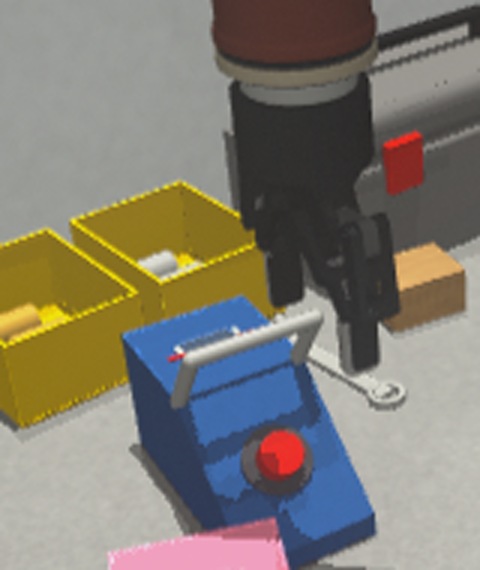

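View pics/top7.png

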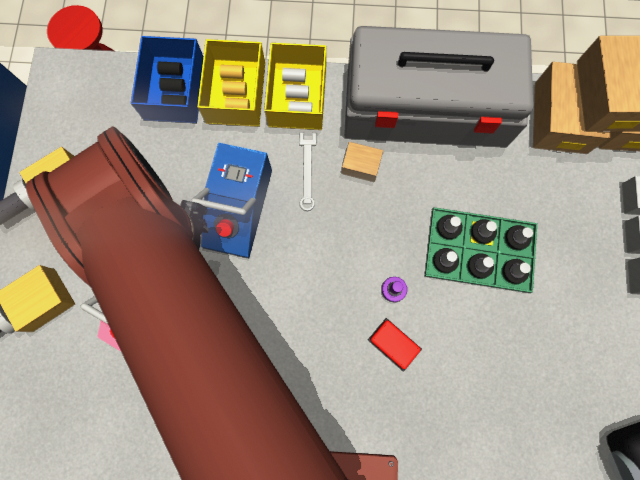

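```bash
python3 - <<'E'
from h import *
s=ctrl.observe()
im=cv2.imread("pics/wrist7.png");h=cv2.cvtColor(im,cv2.COLOR_BGR2HSV);m=((h[...,0]<6)|(h[...,0]>174))&(h[...,1]>200)&(h[...,2]>190)
print(blobs(im,m,60))
s["eef_pos"]=np.array([0.4454,0.2627,0.1991])
print(onz("wrist",424,222,.074,s),onz("wrist",420,226,.074,s),onz("wrist",497.5,256,.154,s))
print(onz("wrist",516,175,.154,s),onz("wrist",482,335,.154,s))
crop("pics/wrist7.png","pics/w7c.png",350,130,560,350,2.7)
crop("pics/top7.png","pics/t7c.png",190,130,280,265,4)
E
```

```text
[]
[0.5284 0.2513 0.074 ] [0.525  0.2485 0.074 ] [0.5528 0.2511 0.154 ]
[0.5651 0.2988 0.154 ] [0.5452 0.1955 0.154 ]
```

View pics/w7c.png

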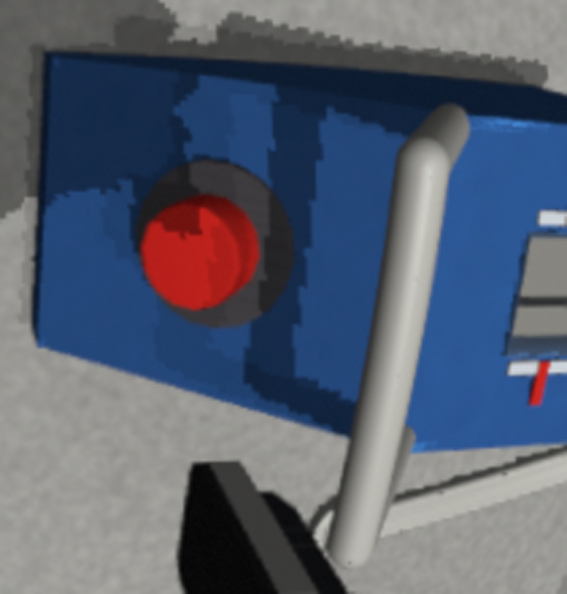

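View pics/t7c.png

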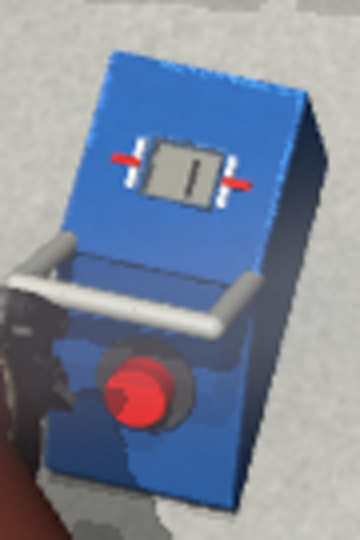

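Wrist crop: button top face centre at about (420,223), giving (0.525, 0.250), in agreement with the two-view fix. The window still shows 1. I descend in front of the handle.

>>> play_rows(steps=[[0.015, 0, 0, 0, 1], [0.03, 0, 0, 0, 1], [0.03, 0, 0, 0, 1], [0.025, 0, 0, 0, 1], [0.015, 0, 0, 0, 1], [0.01, 0, 0, 0, 1], [0, 0, 0, 0, 1], [0, 0, 0, 0, 1]])

```text
t: 10.1
eef_pos: [0.4468, 0.2614, 0.0755]
orientation: [-0.537, -0.46, 0.537, -0.46]
ft_force: [0.0, 1.5, 0.0]
grip_width: 0.0851
```

```bash
python3 - <<'E'
from h import *
s=ctrl.observe();print(s["t"],s["eef_pos"],np.degrees(yawof(Rn.from_quat(s["orientation"]).as_matrix())),s["ft_force"],s["grip_width"])
for n in("wrist","side"): cv2.imwrite(f"pics/{n}8.png",ctrl.capture(n)[:,:,::-1])
crop("pics/side8.png","pics/s8c.png",180,180,310,330,4)
crop("pics/wrist8.png","pics/w8c.png",350,130,590,400,2.2)
ux=np.array([np.cos(np.radians(-8.7)),np.sin(np.radians(-8.7))]);B=np.array([.525,.2495])
R=Rn.from_quat(s["orientation"]).as_matrix()
for f,z in((8,.068),(6.1,.0559)): 
    t=B-ux*(.057+f/1000);print(f,t,R.T@(np.r_[t,z]-s["eef_pos"]))
E
```

```text
10.1 [0.4468 0.2614 0.0755] -8.768231380624446 [0.0049 1.4885 0.0405] 0.08514263849786442
8 [0.4607 0.2593] [ 0.0075  0.0141 -0.    ]
6.1 [0.4626 0.259 ] [ 0.0196  0.016  -0.    ]
```

View pics/s8c.png

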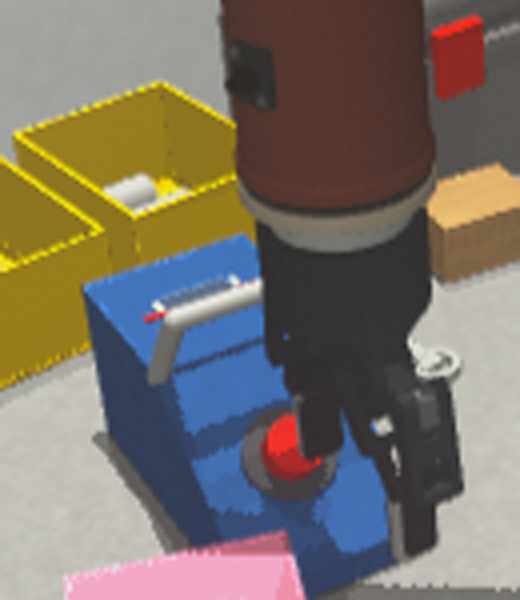

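View pics/w8c.png

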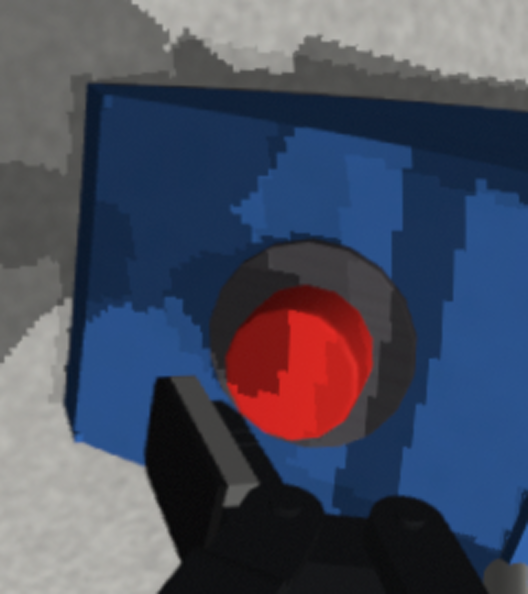

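```bash
python3 - <<'E'
from h import *
s=ctrl.observe();print(s["eef_pos"]);s["eef_pos"]=np.array([0.4468,0.2614,0.0755])
R=Rn.from_quat(s["orientation"]).as_matrix()
w=onz("wrist",484,300.5,.074,s);print(w,R.T@(w-s["eef_pos"]))
print(proj("wrist",[.525,.2495,.074],s))
# handle end right
print(proj("wrist",[.5506,.2436,.154],s))
for y in(.0425,.057):
  print([proj("wrist",s["eef_pos"]+R@np.array([-.013,y,z]),s).round(0) for z in(-.011,.011)])
E
```

```text
[0.4474 0.2622 0.0765]
[0.5261 0.2492 0.074 ] [ 0.0016  0.0802 -0.    ]
[481.9954 300.4113]
[621.0016 404.3749]
[array([421., 298.]), array([414., 342.])]
[array([453., 297.]), array([445., 340.])]
```

>>> play_rows(steps=[[0.004, 0.006, 0, 0, 1], [0.004, 0.006, 0, 0, 1], [0.002, 0.004, 0, 0, 1], [0, 0, 0, 0, 1], [0, 0, 0, 0, 1]])

```text
t: 10.62
eef_pos: [0.4626, 0.2595, 0.0652]
orientation: [-0.537, -0.461, 0.537, -0.46]
ft_force: [0.5, -0.4, -0.1]
grip_width: 0.0855
```

```bash
python3 - <<'E'
from h import *
s=ctrl.observe();print(s["t"],s["eef_pos"],np.degrees(yawof(Rn.from_quat(s["orientation"]).as_matrix())),s["ft_force"],s["ft_torque"])
for n in("wrist","side","top"): cv2.imwrite(f"pics/{n}9.png",ctrl.capture(n)[:,:,::-1])
a=cv2.imread("pics/wrist9.png")[180:440,380:640];b=cv2.imread("pics/side9.png")[180:310,190:320]
cv2.imwrite("pics/9.png",np.hstack([cv2.resize(a,(400,400)),cv2.resize(b,(400,400))]))
E
```

```text
10.6167 [0.4626 0.2595 0.0652] -8.740401820048554 [ 0.4808 -0.3514 -0.0574] [-0.0428  0.0484 -0.0203]
```

View pics/9.png

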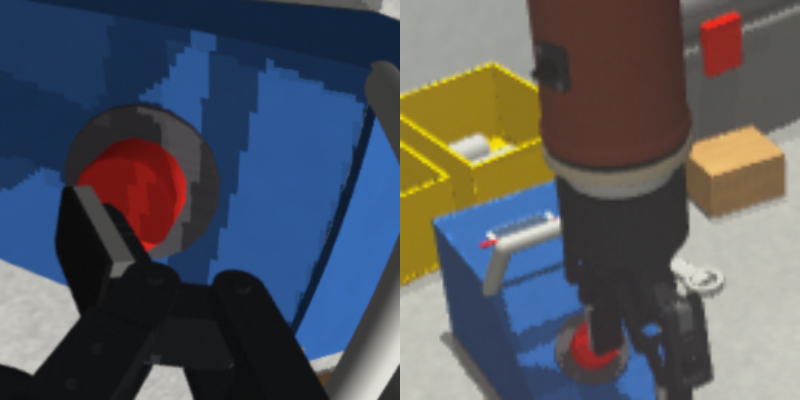

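The fingertip is above the front half of the button, and the link stays well clear of the handle (gap about 80 px in the crop). I feel downward.

>>> play_rows(steps=[[0.003, 0, 0, 0, 1], [0.003, 0, 0, 0, 1], [0, 0, 0, 0, 1]])

```text
t: 11.02
eef_pos: [0.4619, 0.2594, 0.0587]
orientation: [-0.536, -0.461, 0.537, -0.461]
ft_force: [0.8, -1.5, -0.5]
grip_width: 0.0855
```

>>> play_rows(steps=[[0.003, 0, 0, 0, 1], [0, 0, 0, 0, 1], [0, 0, 0, 0, 1]])

```text
t: 11.27
eef_pos: [0.4622, 0.2596, 0.0561]
orientation: [-0.536, -0.461, 0.537, -0.461]
ft_force: [0.4, -0.6, 1.2]
grip_width: 0.0848
```

>>> play_rows(steps=[[0.003, 0.001, 0, 0, 1], [0, 0, 0, 0, 1], [0, 0, 0, 0, 1]])

```text
t: 11.52
eef_pos: [0.4633, 0.2594, 0.0532]
orientation: [-0.536, -0.461, 0.537, -0.461]
ft_force: [-0.6, -0.1, 0.5]
grip_width: 0.0853
```

```bash
cat > look.py <<'E'
from h import *
import sys
k=sys.argv[1]
s=ctrl.observe();print(s["t"],s["eef_pos"],s["ft_force"],s["ft_torque"])
for n in("wrist","side"): cv2.imwrite(f"pics/{n}{k}.png",ctrl.capture(n)[:,:,::-1])
a=cv2.imread(f"pics/wrist{k}.png")[200:400,400:600];b=cv2.imread(f"pics/side{k}.png")[230:310,220:300]
cv2.imwrite(f"pics/L{k}.png",np.hstack([cv2.resize(a,(400,400),interpolation=cv2.INTER_CUBIC),cv2.resize(b,(400,400),interpolation=cv2.INTER_CUBIC)]))
E
python3 look.py 10
```

```text
11.5167 [0.4633 0.2594 0.0532] [-0.608  -0.0615  0.5254] [-0.0072 -0.0485  0.0526]
```

View pics/L10.png

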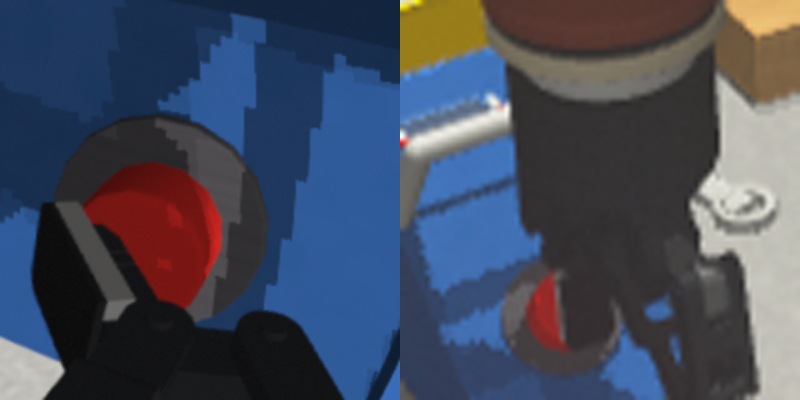

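The fingertip is near the button's front edge, so I raise it and shift about 6 mm farther back before pressing.

>>> play_rows(steps=[[-0.006, 0, 0, 0, 1], [-0.004, 0.003, 0, 0, 1], [0, 0.003, 0, 0, 1], [0, 0, 0, 0, 1], [0, 0, 0, 0, 1]])

```text
t: 12.03
eef_pos: [0.4696, 0.2584, 0.0635]
orientation: [0.537, 0.46, -0.537, 0.46]
ft_force: [-0.0, -0.0, -0.3]
grip_width: 0.0854
```

```bash
python3 look.py 11
```

```text
12.0333 [0.4696 0.2584 0.0635] [-0.0104 -0.0057 -0.2553] [ 0.0287 -0.007  -0.0375]
```

View pics/wrist11.png

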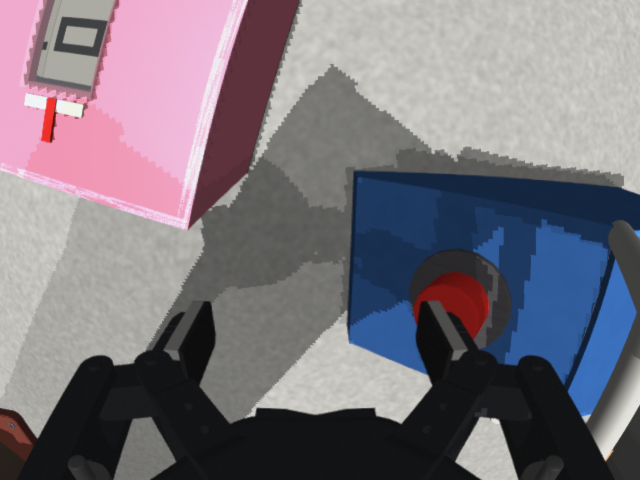

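>>> play_rows(steps=[[0.003, 0, 0, 0, 1], [0.003, 0, 0, 0, 1], [0.001, 0, 0, 0, 1], [0, 0, 0, 0, 1]])

```text
t: 12.47
eef_pos: [0.469, 0.2585, 0.0559]
orientation: [-0.536, -0.461, 0.537, -0.461]
ft_force: [-1.5, 0.1, 1.6]
grip_width: 0.0856
```

>>> play_rows(steps=[[0.003, 0, 0, 0, 1], [0.001, 0, 0, 0, 1], [0, 0, 0, 0, 1], [0, 0, 0, 0, 1]])

```text
t: 12.8
eef_pos: [0.4693, 0.2587, 0.0524]
orientation: [0.537, 0.461, -0.536, 0.461]
ft_force: [-0.6, 0.1, 1.6]
grip_width: 0.0854
```

```bash
python3 look.py 12
```

```text
12.8 [0.4693 0.2587 0.0524] [-0.6076  0.0769  1.6336] [ 0.1213  0.057  -0.0622]
```

View pics/L12.png

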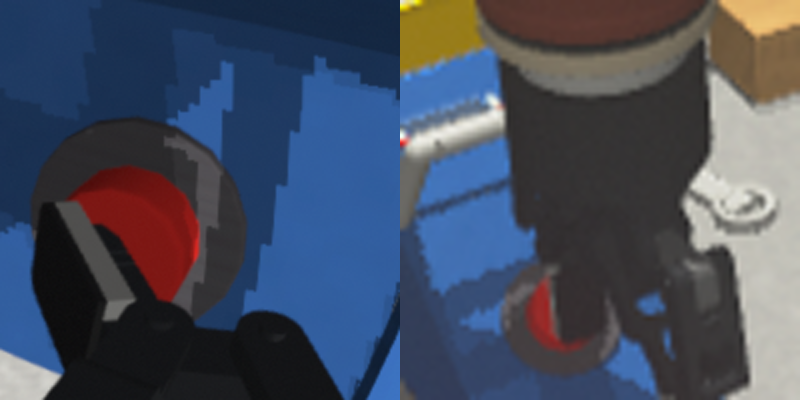

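>>> play_rows(steps=[[0.003, 0, 0, 0, 1], [0.002, 0, 0, 0, 1], [0, 0, 0, 0, 1], [0, 0, 0, 0, 1]])

```text
t: 13.23
eef_pos: [0.4691, 0.2585, 0.0471]
orientation: [-0.536, -0.461, 0.537, -0.46]
ft_force: [-0.0, -0.6, 0.4]
grip_width: 0.0851
```

>>> play_rows(steps=[[0.002, 0, 0, 0, 1], [0, 0, 0, 0, 1], [0, 0, 0, 0, 1]])

```text
t: 13.48
eef_pos: [0.4688, 0.2584, 0.0449]
orientation: [-0.536, -0.461, 0.537, -0.46]
ft_force: [-0.6, -0.0, 1.4]
grip_width: 0.0856
```

```bash
python3 look.py 13
```

```text
13.4833 [0.4688 0.2584 0.0449] [-0.5997 -0.0274  1.4045] [-0.0117  0.2195 -0.0177]
```

View pics/L13.png

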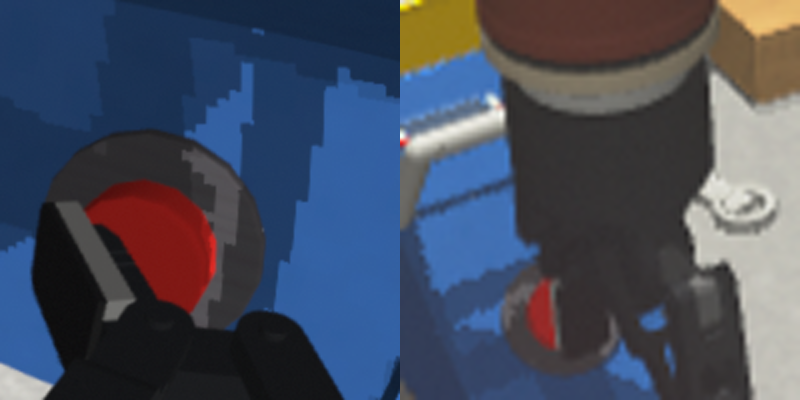

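```bash
python3 - <<'E'
from h import *
s=ctrl.observe();s["eef_pos"]=np.array([0.4688,.2584,.0449]);print(s["t"])
a=np.radians(-8.7);ux=np.array([np.cos(a),np.sin(a),0]);uy=np.array([-ux[1],ux[0],0])
t=np.radians(40);n=-ux*np.sin(t)+np.array([0,0,1])*np.cos(t);e=np.cross(uy,n)  # in-plane x dir
B=np.array([.525,.2495,.074])
im=cv2.imread("pics/wrist13.png")
def circ(c,r,col,im):
    P=np.array([proj("wrist",c+r*(np.cos(q)*e+np.sin(q)*uy),s) for q in np.linspace(0,2*np.pi,60)])
    cv2.polylines(im,[np.round((P-[400,200])*3).astype(np.int32)],True,col,1); return P
z=cv2.resize(im[200:400,400:600],(600,600),interpolation=cv2.INTER_CUBIC)
for d,r,col in((0,.016,(0,255,0)),(8,.016,(0,255,255)),(12,.016,(255,255,255)),(20,.0235,(255,255,0))):
    P=circ(B-n*d/1000,r,col,z);print(d,"top",P[:,1].min(),"right",P[:,0].max())
cv2.imwrite("pics/ov13.png",z)
E
```

```text
13.5833
0 top 304.04206076822777 right 499.6706592037965
8 top 295.9981512618349 right 504.61507167124694
12 top 292.2032548520051 right 506.8908231338063
20 top 268.3307389227143 right 527.859052856662
```

View pics/ov13.png

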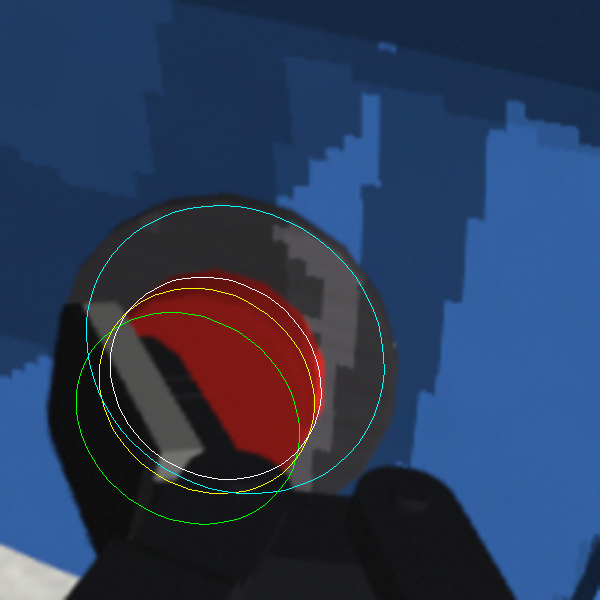

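The top face now sits at about the 8 mm overlay, so the button is going in. I continue to the stop.

>>> play_rows(steps=[[0.002, 0, 0, 0, 1], [0.001, 0, 0, 0, 1], [0, 0, 0, 0, 1], [0, 0, 0, 0, 1]])

```text
t: 13.92
eef_pos: [0.4694, 0.2586, 0.0424]
orientation: [0.537, 0.461, -0.536, 0.461]
ft_force: [-0.3, 0.4, 1.5]
grip_width: 0.0855
```

>>> play_rows(steps=[[0.002, 0, 0, 0, 1], [0, 0, 0, 0, 1], [0, 0, 0, 0, 1]])

```text
t: 14.17
eef_pos: [0.4694, 0.2587, 0.0404]
orientation: [0.537, 0.461, -0.536, 0.461]
ft_force: [-0.5, -0.7, 3.2]
grip_width: 0.0851
```

```bash
cat > ov.py <<'E'
from h import *
import sys
k=sys.argv[1];s=ctrl.observe();print(s["t"],s["eef_pos"],s["ft_force"],s["ft_torque"])
im=ctrl.capture("wrist")[:,:,::-1].copy();tp=ctrl.capture("top")[:,:,::-1].copy()
a=np.radians(-8.7);ux=np.array([np.cos(a),np.sin(a),0]);uy=np.array([-ux[1],ux[0],0])
t=np.radians(40);n=-ux*np.sin(t)+np.array([0,0,1])*np.cos(t);e=np.cross(uy,n)
B=np.array([.525,.2495,.074])
z=cv2.resize(im[200:400,400:600],(400,400),interpolation=cv2.INTER_CUBIC)
for d,r,col in((0,.016,(0,255,0)),(8,.016,(0,255,255)),(12,.016,(255,255,255))):
    P=np.array([proj("wrist",B-n*d/1000+r*(np.cos(q)*e+np.sin(q)*uy),s) for q in np.linspace(0,2*np.pi,60)])
    cv2.polylines(z,[np.round((P-[400,200])*2).astype(np.int32)],True,col,1)
w=cv2.resize(tp[140:240,190:290],(400,400),interpolation=cv2.INTER_CUBIC)
cv2.imwrite(f"pics/ov{k}.png",np.hstack([z,w]))
E
python3 ov.py 14
```

```text
14.1667 [0.4694 0.2587 0.0404] [-0.4557 -0.6978  3.2168] [-0.0076 -0.0989  0.0029]
```

View pics/ov14.png

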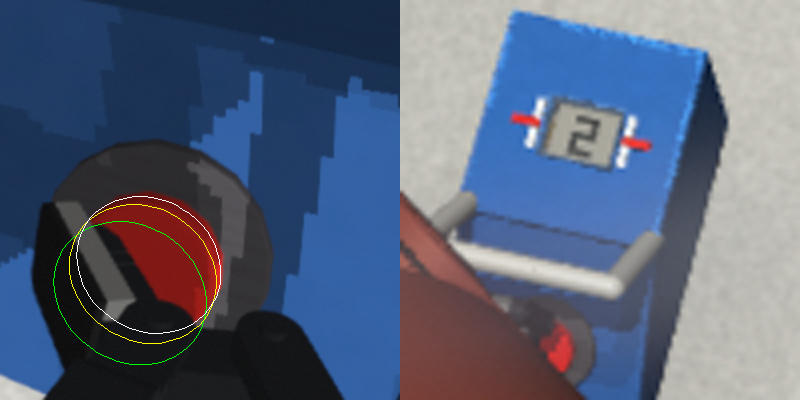

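The window now shows 2, so this depth (TCP z about 0.040) works. I release fully and check.

>>> play_rows(steps=[[-0.006, 0, 0, 0, 1], [-0.009, 0, 0, 0, 1], [-0.009, 0, 0, 0, 1], [0, 0, 0, 0, 1], [0, 0, 0, 0, 1], [0, 0, 0, 0, 1]])

```text
t: 14.77
eef_pos: [0.4696, 0.2584, 0.0645]
orientation: [0.537, 0.46, -0.536, 0.461]
ft_force: [-0.6, -0.7, 1.4]
grip_width: 0.0851
```

```bash
python3 ov.py 15
```

```text
14.7667 [0.4696 0.2584 0.0645] [-0.6246 -0.7149  1.4497] [-0.0135  0.0064  0.0235]
```

View pics/ov15.png

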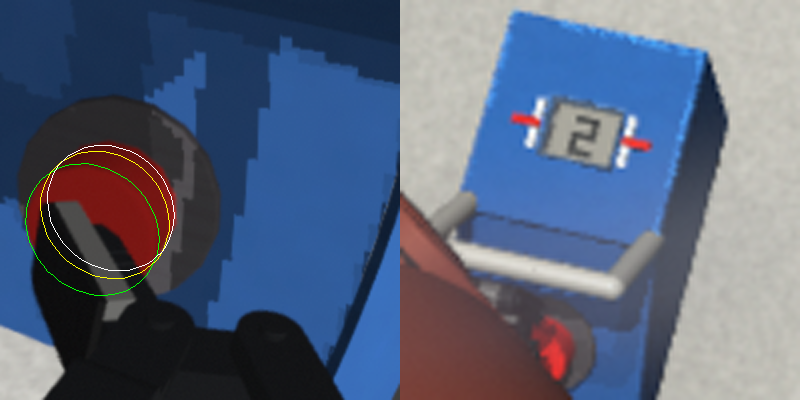

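It shows 2, with the button out. Second press, with one millimetre more margin at both ends.

>>> play_rows(steps=[[-0.004, 0, 0, 0, 1], [0.01, 0, 0, 0, 1], [0.01, 0, 0, 0, 1], [0.009, 0, 0, 0, 1], [0, 0, 0, 0, 1], [0, 0, 0, 0, 1]])

```text
t: 15.37
eef_pos: [0.4691, 0.2586, 0.0385]
orientation: [-0.536, -0.461, 0.537, -0.461]
ft_force: [0.1, -0.2, 3.6]
grip_width: 0.0852
```

>>> play_rows(steps=[[-0.009, 0, 0, 0, 1], [-0.01, 0, 0, 0, 1], [-0.01, 0, 0, 0, 1], [0, 0, 0, 0, 1], [0, 0, 0, 0, 1]])

```text
t: 15.78
eef_pos: [0.47, 0.2587, 0.0693]
orientation: [0.537, 0.46, -0.536, 0.461]
ft_force: [-0.8, -0.4, 0.3]
grip_width: 0.0855
```

```bash
python3 ov.py 16
```

```text
15.7833 [0.47   0.2587 0.0693] [-0.7539 -0.3649  0.2931] [-0.0492 -0.0349  0.0157]
```

View pics/ov16.png

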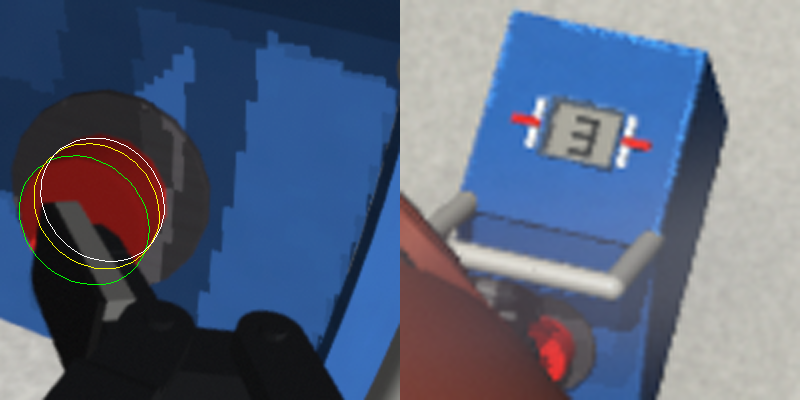

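It shows 3. Next press.

>>> play_rows(steps=[[0.01, 0, 0, 0, 1], [0.01, 0, 0, 0, 1], [0.01, 0, 0, 0, 1], [0, 0, 0, 0, 1], [0, 0, 0, 0, 1]])

```text
t: 16.3
eef_pos: [0.4692, 0.2587, 0.038]
orientation: [-0.536, -0.461, 0.537, -0.461]
ft_force: [-3.1, -1.3, 12.5]
grip_width: 0.0855
```

>>> play_rows(steps=[[-0.01, 0, 0, 0, 1], [-0.01, 0, 0, 0, 1], [-0.01, 0, 0, 0, 1], [0, 0, 0, 0, 1], [0, 0, 0, 0, 1]])

```text
t: 16.72
eef_pos: [0.4699, 0.2586, 0.0689]
orientation: [0.537, 0.46, -0.536, 0.461]
ft_force: [-0.6, -0.1, -0.1]
grip_width: 0.0856
```

```bash
python3 ov.py 17
```

```text
16.7167 [0.4699 0.2586 0.0689] [-0.5541 -0.1076 -0.0745] [0.0268 0.0149 0.015 ]
```

View pics/ov17.png

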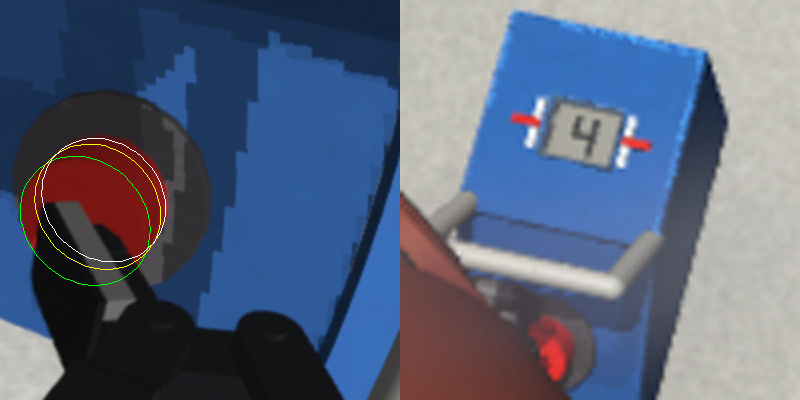

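It shows 4. The button hit the hard stop at 12.5 N, so I go 1 mm less deep.

>>> play_rows(steps=[[0.01, 0, 0, 0, 1], [0.01, 0, 0, 0, 1], [0.009, 0, 0, 0, 1], [0, 0, 0, 0, 1], [0, 0, 0, 0, 1]])

```text
t: 17.23
eef_pos: [0.4689, 0.2585, 0.0383]
orientation: [-0.536, -0.461, 0.537, -0.461]
ft_force: [-0.2, -1.3, 3.9]
grip_width: 0.0851
```

>>> play_rows(steps=[[-0.009, 0, 0, 0, 1], [-0.01, 0, 0, 0, 1], [-0.01, 0, 0, 0, 1], [0, 0, 0, 0, 1], [0, 0, 0, 0, 1]])

```text
t: 17.65
eef_pos: [0.47, 0.2586, 0.0692]
orientation: [0.537, 0.46, -0.536, 0.461]
ft_force: [-0.7, -0.2, 0.3]
grip_width: 0.0855
```

```bash
python3 ov.py 18
```

```text
17.65 [0.47   0.2586 0.0692] [-0.6959 -0.209   0.2797] [-0.0112 -0.0042  0.0191]
```

View pics/ov18.png

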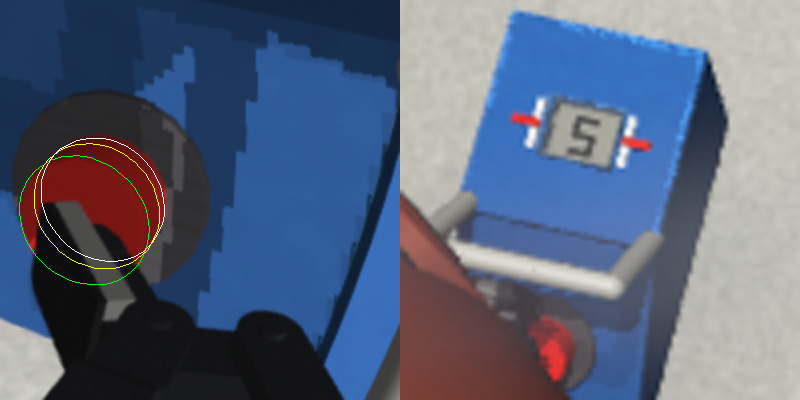

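It shows 5. Last press, then I retreat forward and up.

>>> play_rows(steps=[[0.01, 0, 0, 0, 1], [0.01, 0, 0, 0, 1], [0.01, 0, 0, 0, 1], [0, 0, 0, 0, 1], [0, 0, 0, 0, 1]])

```text
t: 18.17
eef_pos: [0.4692, 0.2587, 0.038]
orientation: [-0.536, -0.461, 0.537, -0.461]
ft_force: [-3.7, -2.9, 12.1]
grip_width: 0.0855
```

>>> play_rows(steps=[[-0.01, 0, 0, 0, 1], [-0.01, 0, 0, 0, 1], [-0.012, 0, 0, 0, 1], [-0.005, -0.008, 0, 0, 1], [-0.01, -0.012, 0, 0, 1], [0, 0, 0, 0, 1], [0, 0, 0, 0, 1]])

```text
t: 18.75
eef_pos: [0.4495, 0.2617, 0.0859]
orientation: [0.537, 0.46, -0.536, 0.461]
ft_force: [-0.3, 0.4, -0.3]
grip_width: 0.0854
```

```bash
python3 ov.py 19
```

```text
18.75 [0.4495 0.2617 0.0859] [-0.2677  0.354  -0.3262] [-0.0193 -0.0031  0.0203]
```

View pics/ov19.png

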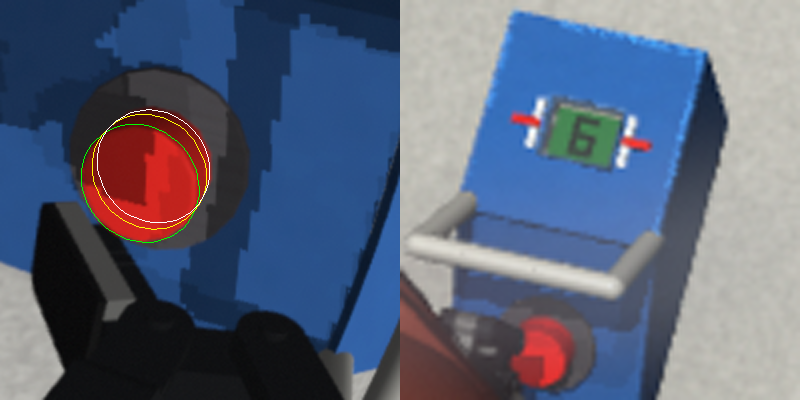

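It shows 6 on green, and the button is out (it matches the green 0 mm ring). I rise clear and make the last check.

>>> play_rows(steps=[[-0.02, 0, 0, 0, 1], [-0.03, 0, 0, 0, 1], [-0.03, 0, 0, 0, 1], [-0.03, 0, 0, 0, 1], [-0.015, 0, 0, 0, 1], [0, 0, 0, 0, 1], [0, 0, 0, 0, 1], [0, 0, 0, 0, 1]])

```text
t: 19.52
eef_pos: [0.4493, 0.2609, 0.2091]
orientation: [-0.536, -0.461, 0.537, -0.46]
ft_force: [-0.3, -0.3, 0.0]
grip_width: 0.0857
```

```bash
python3 - <<'E'
from h import *
s=ctrl.observe();print(s["t"],s["eef_pos"],s["ft_force"],np.abs(s["qd"]).max())
tp=ctrl.capture("top")[:,:,::-1].copy();cv2.imwrite("pics/topF.png",tp)
a=cv2.resize(tp[140:240,190:290],(400,400));b=cv2.resize(tp[195:310,420:545],(400,400))
cv2.imwrite("pics/F.png",np.hstack([a,b]))
E
```

```text
19.5167 [0.4493 0.2609 0.2091] [-0.2666 -0.3494  0.0099] 0.010010786577331836
```

View pics/F.png

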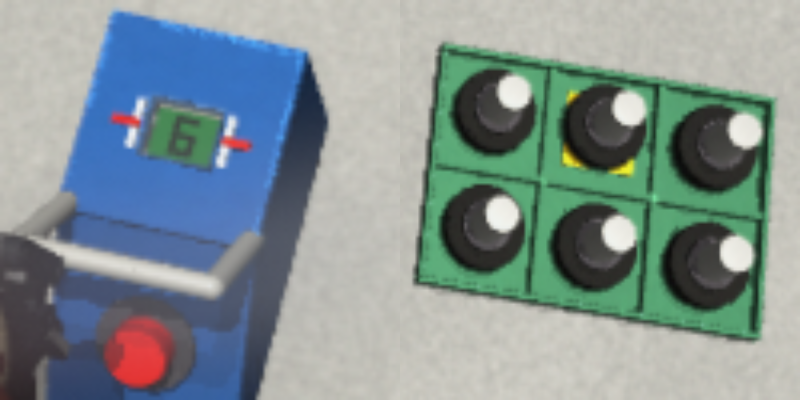

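The counter shows 6 with the button out. The pad stands upright on the yellow square, all six bays are full, and the arm is free and at rest. I hand in.

```bash
python3 -c "
from workcell import ctrl
print(ctrl.job_done())"
```

```text
the job is handed in; nothing more can be done
None
```

I set the loose black pad upright in the yellow bay. Contact showed as the wrist force going from -4.4 to +4.6 N, and I then released it. Five full presses took the blue counter from 1 to 6. The job was handed in at about 19.6 s of the 54 s.

- **Change from the instructions:** The move rows cannot tilt the tool. I pressed the button with one fingertip of the fully open gripper, held straight down in front of the handle, instead of with closed fingers tilted along the button's axis.
- **Last checks:** The window shows 6 on the green face and the button is out. The pad is upright and central on the yellow square, and the five stock pads look unmoved. The arm is clear at 0.21 m height, with force near 0 N and joint speeds about 0.01 rad/s or less.
- **What went wrong or disagreed:** My first try at the button came down too near its front edge with no clear contact, so I raised the finger, shifted about 6 mm back and pressed from there. Two of the presses reached the hard stop at about 12 N. The wrist and fixed cameras differed by up to 3 mm on the button and handle positions.

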